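# Put the dry serving boards away in the sprung board block

## Robot

A 6-joint arm with a two-finger parallel gripper is mounted at the origin on the work surface. World frame = base frame: x ahead of the robot, y to its left, z up, the work surface at z = 0. Lengths are in mm, angles in rad, forces in N, time in s.
With the tool pointing down it reaches from about 400 to 925 mm from the base axis. Payload 3.4 kg.
Tool frame: the origin (TCP) lies at the very end of the fingers, on their centre line; the grasp point (between the pads) lies 19 mm behind it; z points along the fingers, y is the direction in which the jaws open and shut (so a half turn about z gives the same grasp; the last joint's range is limited). The gripper opens to 85 mm and grips with 20 to 120 N. Pads are 22 mm wide; open, the fingers measure 114 mm over their backs; the gripper's body (76 mm by 85 mm) begins 54 mm behind the grasp point. The pads swing forward as they close: fully open they stand 13 mm farther back than shut.
Start: joints at [1.264, 0.307, 1.506, -0, 1.328, -0.073], TCP at [132.678, 559.489, 231.305] pointing down, gripper open.
Joint ranges: [-3.12, 3.12], [-1.05, 2.28], [0.14, 2.33], [-1.42, 4.57], [0.1, 2.73], [-2.68, 2.68]. Speed limits (rad/s): [2.57, 2.57, 3.14, 3.14, 3.14, 3.14].

## Interface

Orientations are given as a unit quaternion [w, x, y, z].
In Python, from station import status, viewer, hand_in gives the robot as it stands. The module is installed in compiled form; this text tells all that it offers.
- The arm moves only by the tool jog_arm, never from a script. Its argument "deltas" is a list of rows, each a list of 3 entries, a list of its own where there are three numbers: the turn, a rotation vector about the tool's x, y, z in degrees, then the shift along the tool's x, y, z in mm, then the closure in counts, from 0 (fully open) to 255 (shut). In form: [[[ax, ay, az], [dx, dy, dz], hand], ...]. A call has exactly 5 rows; each row shifts and turns the commanded pose from where the row before left it, along the tool's axes as they then stand; what a row does not reach is not made up. A row lasts 1/10 s, in which the tool goes at most 50 mm and 8.59 degrees, less where a joint would pass 70% of its speed; a pose out of reach is approached as far as the arm can. A call with a gripper value outside its range is refused whole. The fingers move at their own pace and stop on an object; "grip_force" is the grip in N (left out, the last holds). Time passes only in rows, so rows that do not move let the fingers close, or fill a call up. It gives the time, the measured TCP pose, the force and the opening at its end, in the units of the state.
- status.observe(): the state, without advancing time (a new reading comes with each control period).
- viewer.grab_frame(name): name is "scene" or "top" or "wrist"; returns (picture, depth): 400x640x3 uint8, blue, green, red; 400x640 float32, mm along the optical axis (not along the pixel's ray), 0 where there is no reading.
- viewer.calibration(name): a dict with "vertical_fov" (degrees; the focal length in pixels is half the picture's height over the tangent of half this angle, whatever the lens; pixels are square), "cx", "cy" (the principal point, pixels), "R" (3x3) and "t" (3): a world point X has camera coordinates R X + t. Camera axes: x right, y down, z forward; pixel columns grow to the right and rows downward; lengths in mm; the calibration is good to about 2 mm. A picture is of the moment at which its call begins: read the wrist's pose just before it. calibration takes no time and is no camera call; for the wrist camera it gives the pose at the moment of the call.
- hand_in(): hands the job in, once; it reports no verdict.
Trained networks look in the newest picture that a camera, given by its name, has taken for a name from the list of things; names that differ only in an ending like _2 or _b are one class to them, and where a whole thing is asked for, a point or a joint stands for the part that bears it (a point fixed in the world has none). Each returns a list of dicts, best first, with "score" (0 to 1); they miss things now and then, are a little off and sometimes report something else, mostly with a low value. They report only what shows in the picture. A call takes as long as a camera call. They do not tell look-alikes from the thing itself.
- viewer.look_for(camera, thing): "xy" ([column, row] in pixels, amid what is visible of it).
- viewer.outline_of(camera, thing): "pixels" (400x640 bool, what is visible of it) and "xy" ([column, row] in pixels, amid what is visible of it).
The state is a dict: "time": time; "joints": joint angles; "qvel": joint speeds; "joint_efforts": joint torques, N m; "tool_pos": TCP position; "ee_rot": TCP orientation; "ft_force": force on the tool from outside, world axes, zero at the start; "moment": the same for the moment, N m; "gripper_width": finger opening in mm.
Only numpy, scipy, OpenCV 4.12 (cv2) and the standard library are available. Lean on these libraries where they do the work, as an engineer would, in place of code of your own. Each camera call takes 0.05 s, during which the arm holds its last target.

## Task

Put the two dry wooden boards from the drainer away, upright, in the empty slots of the wooden board block: the walnut board in the wide slot, the bamboo board in the middle one. Work each down past its spring strip and press it fully home, until it stops dead on the foot of its slot, wherever that is set, and stays bearing on it when let go; about 15 N is plenty, and never press with more than 20 N. Leave the slate board and the other things on the ledge where they are.

Things in the scene. Friction and masses are not known exactly. Their poses are not given: they have to be found in the camera images.
- walnut_board: dark walnut serving board, 180 mm long (its x), 18 mm thick (its y), 140 mm tall (its z), standing on a long edge, about 0.3 kg, hanging hole in one upper corner; origin at the centre of its underside. Starts upright in the drainer, in either of the two occupied gaps.
- bamboo_board: pale bamboo serving board, 180 mm long (its x), 13 mm thick (its y), 140 mm tall (its z), about 0.23 kg, hanging hole in one upper corner; origin at the centre of its underside. Starts upright in the other occupied gap of the drainer; the two boards' centres are 84 mm apart across their thickness.
- drainer: fixed draining rack: white drip tray 210 x 170 mm, five chrome wire hoops 68 mm high and 120 mm long in x, at y -56, -28, 0, 28 and 56 mm; origin at the centre of its underside. The boards stand on the tray floor, 6 mm up, in the two outer gaps (y -42 and +42 mm), their long side along the drainer's x.
- board_block: fixed wooden block, 150 mm long (x), 182 mm wide (y -88 to 94 mm), 76 mm high; origin on the surface. Three slots run through along x, side by side in y: wide (walnut, at +y), middle (bamboo), narrow (slate, at -y). Each has a mouth bevelled 6 mm wider per side over its top 12 mm, a throat 4 mm wider than its board, a sprung strip, and a black bevel narrowing its foot to less than the board.
- mouth_wide (a point): centre of the wide slot's mouth, at the block's top face (76 mm up), axes as the block's; the throat below it is 22 mm wide. On the slot's left (+y) wall a bowed steel strip stands out 7 mm, from 63 mm up to its nose 46 mm up. The board must push it back 3 mm: about 7 to 13 N downward to pass the nose, then it rubs with about 4 to 9 N until the foot stops it.
- mouth_middle (a point): centre of the middle slot's mouth, at the block's top face (76 mm up), axes as the block's; the throat below is 17 mm wide. Strip and rubbing are as in the wide slot: the rubbing exceeds the board's weight, so a board that is merely dropped, or stopped short, hangs in the strip.
- seat_wide (a point): mean place of the walnut board's origin when home, axes as the block's: 53 mm below the mouth and 2 mm to -y of its centre, as the strip pushes the board against the plain right wall. The true height is up to 7 mm above or below, as the foot is set. A board held off the right wall meets the foot 1.5 mm too high per 1 mm; let go, it shifts to the wall and is not yet home.
- seat_middle (a point): the same for the bamboo board in the middle slot: 53 mm below the mouth's centre and 2 mm to its -y, the true height up to 7 mm above or below; axes as the block's.
- foot_wide: the wide slot's foot: a stiff black rubber bevel on its left side, sloping 3 up to 2 across, that stops the walnut board where the slot is as wide as it is thick. Screws (brass heads on the block's ends) set it sideways, differently each time, so the stopping height must be felt. This origin is the block's origin and does not show the setting.
- foot_middle: the same bevelled, screw-set foot in the middle slot, the stop for the bamboo board; set on its own. This origin is the block's origin and does not show the setting.
- slate_board: dark grey slate board, 180 x 8 x 140 mm, 0.54 kg, already home in the narrow slot of the block, 58 mm to -y of the block's origin; to be left. Origin at the centre of its underside.
- spice_tin_a: steel spice tin with black flip-top lid, 52 mm across, 75 mm high, standing between drainer and block; bystander. Origin at the centre of its underside.
- spice_tin_b: steel spice tin with red flip-top lid, 52 mm across, 75 mm high; bystander. Origin at the centre of its underside.
- pen_cup: yellow plastic pen cup with pens, 74 mm across, 150 mm high with the pens; bystander. Origin at the centre of its underside.
- clothespin: wooden clothespin lying flat, 72 mm long, 13 mm high; bystander. Origin at the centre of its underside.
- pepper_mill: dark wooden pepper mill, 54 mm across, 155 mm high; bystander. Origin at the centre of its underside.
- trivet: green silicone trivet, round, 170 mm across, 8 mm high, lying flat; bystander. Origin at the centre of its underside.
Not all that is in view belongs to the job. Leave any green or pink look-alike of the board_block alone.

How it is judged:
By the outcome, as a careful person would: the job done as asked, in the order asked, and still so for the second after the job is handed in, with the robot touching nothing.
It also fails if it takes over 72 s, if anything falls off the work surface, if the arm or the gripper's body presses on something with over 40 N, if the wrist force passes 120 N, or if a joint passes its speed limit or range.

## Working session

There is one attempt and no reset: what is moved stays moved. The work goes in short steps, Python scripts to look and compute and a tool call to move; the robot and the scene stay as the last step left them, time stands still between calls to the robot, and variables do not carry over. Pictures are saved under pics/ and viewed, and the job is handed in when it is done.

Besides the shell and the picture viewer there is one more tool, called after "Call:" as name(argument=value, ...), one argument or row to a line, values as JSON. jog_arm: Moves the arm, as the interface text tells. Its arguments: {"type":"object","properties":{"deltas":{"type":"array"},"grip_force":{"type":"number"}},"required":["deltas"]}

```bash
mkdir -p pics; cat > h.py <<'E'
import numpy as np, cv2
from station import status, viewer
def P(name,uv,depth,cal=None):
    c=cal or viewer.calibration(name); f=200/np.tan(np.radians(c['vertical_fov'])/2)
    R=np.array(c['R']);t=np.array(c['t'])
    uv=np.atleast_2d(uv).astype(float); d=np.atleast_1d(depth)
    X=np.c_[(uv[:,0]-c['cx'])/f*d,(uv[:,1]-c['cy'])/f*d,d]
    return (X-t)@R
def cloud(name,depth,cal=None):
    v,u=np.mgrid[0:400,0:640]
    X=P(name,np.c_[u.ravel(),v.ravel()],depth.ravel(),cal).reshape(400,640,3)
    X[depth==0]=np.nan
    return X
E
python3 - <<'E'
from h import *
print(status.observe())
for n in ['scene','top','wrist']:
    c=viewer.calibration(n); p,d=viewer.grab_frame(n)
    cv2.imwrite(f'pics/{n}0.png',p); np.savez(f'{n}0.npz',p=p,d=d,c=np.array(c,dtype=object))
    print(n,c)
    for th in ['walnut_board','bamboo_board','board_block','drainer'] if n!='wrist' else []:
        r=viewer.look_for(n,th)
        X=cloud(n,d,c)
        for q in r[:3]:
            u,v=map(int,q['xy']); print(n,th,round(q['score'],2),q['xy'],X[v,u].round(0))
E
```

```text
{'time': 0.0, 'joints': array([ 1.26449315e+00,  3.07591672e-01,  1.50764558e+00,  5.40365016e-06,
        1.32840085e+00, -7.35157766e-02]), 'qvel': array([-0.00023004,  0.00100044, -0.00192009,  0.00127961, -0.00277277,
        0.00066467]), 'joint_efforts': array([-3.47569940e-04, -4.57549131e+01, -2.51913732e+01, -2.49347595e-04,
        1.35750169e-02,  5.89854906e-06]), 'tool_pos': array([132.4717489 , 558.83144424, 230.38083449]), 'ee_rot': array([-1.95634802e-04,  1.16131659e-01,  9.93233302e-01, -1.00384262e-03]), 'ft_force': array([ 0.23724565, -0.08716688,  1.01886494]), 'moment': array([ 0.01837808, -0.03365116, -0.00579811]), 'gripper_width': 85.18827108931693}
scene {'vertical_fov': 53.37521935073108, 'cx': 315.20897472161226, 'cy': 199.26390923387208, 'R': array([[-0.73006113,  0.68330763,  0.01007149],
       [ 0.483312  ,  0.52668842, -0.69929165],
       [-0.48313586, -0.50565798, -0.71476552]]), 't': array([ 416.3769209 , -160.15756638, 1273.41964495])}
scene walnut_board 0.76 [384.7, 250.0] [533. 173. 115.]
scene bamboo_board 0.71 [414.0, 277.6] [536. 255. 108.]
s
[... 496 characters left out ...]
90539318, 1037.60249834])}
top walnut_board 0.88 [218.5, 212.5] [505. 159. 126.]
top bamboo_board 0.82 [182.9, 208.8] [513. 245. 132.]
top board_block 0.94 [341.4, 210.7] [ 518. -146.   76.]
top board_block 0.83 [451.8, 227.6] [ 481. -447.   30.]
top board_block 0.82 [160.4, 322.4] [226. 315.  49.]
top drainer 0.93 [208.2, 213.1] [511. 215.   7.]
top drainer 0.7 [191.4, 120.2] [774. 275.   4.]
wrist {'vertical_fov': 65.58940448561764, 'cx': 316.23907005852413, 'cy': 198.60921130985338, 'R': array([[ 0.23059656,  0.9730487 ,  0.00120825],
       [ 0.93949201, -0.22296711,  0.26007775],
       [ 0.25333772, -0.05883789, -0.96558692]]), 't': array([-575.22604687,  -33.61468387,  379.26991508])}
```

View pics/scene0.png

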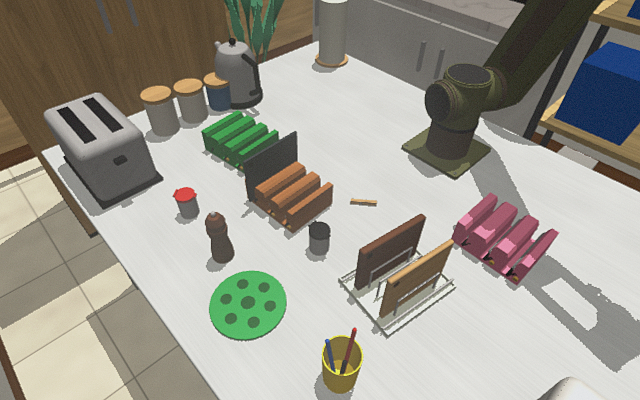

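View pics/top0.png

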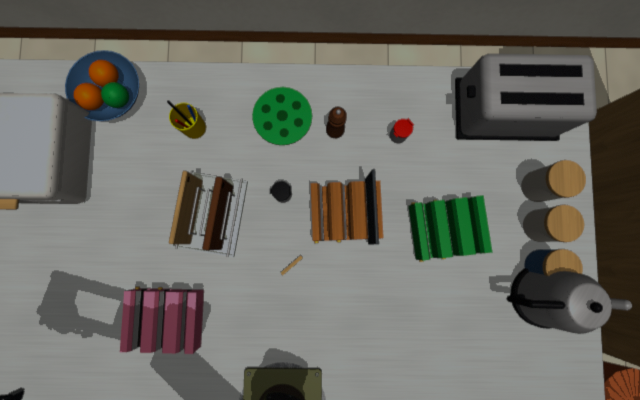

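View pics/wrist0.png

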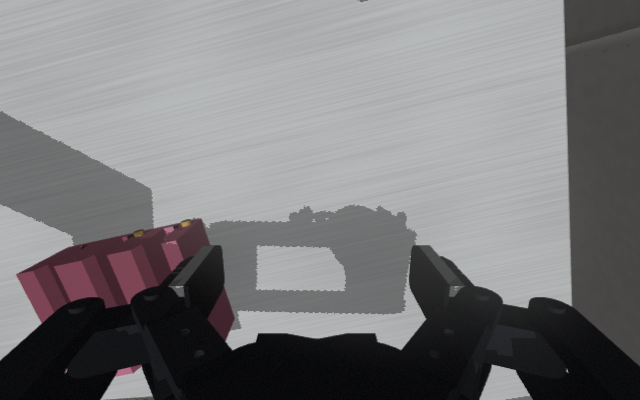

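```bash
cat >> h.py <<'E'
def rect(pts):
    r=cv2.minAreaRect(pts[:,:2].astype(np.float32)); return r
def load(n):
    z=np.load(n+'.npz',allow_pickle=True); return z['p'],z['d'],z['c'].item()
E
python3 - <<'E'
from h import *
p,d,c=load('top0'); X=cloud('top',d,c)
M={}
viewer.grab_frame('top')
for th in ['walnut_board','bamboo_board','board_block']:
    rs=viewer.outline_of('top',th)
    print(th,[(round(r['score'],2),r['xy'],r['pixels'].sum()) for r in rs[:3]])
    if not rs: continue
    m=rs[0]['pixels']; q=X[m]; q=q[np.isfinite(q[:,0])]
    print(np.histogram(q[:,2],bins=np.arange(0,170,8)))
    h=q[(q[:,2]>140)&(q[:,2]<152)] if 'board_block'!=th else q[(q[:,2]>70)&(q[:,2]<82)]
    print(len(h),h.mean(0) if len(h) else '',rect(h) if len(h)>3 else '')
    np.save(th+'.npy',m)
# profile across block at a given x
for v in [190,205,220,235]:
    print(v,[(u,*X[v,u].round(0)) for u in range(306,386,2)])
E
```

```text
walnut_board [(0.67, [219.8, 216.3], np.int64(1383))]
(array([  9,  27,  35,  43,  20,  14,  19,  43, 140,  53,  51,  51,  52,
        59,  61,  56,  59, 117, 470,   0,   0]), array([  0,   8,  16,  24,  32,  40,  48,  56,  64,  72,  80,  88,  96,
       104, 112, 120, 128, 136, 144, 152, 160, 168]))
552 [500.20432756 167.23600839 146.09070826] ((502.1273498535156, 167.80224609375), (19.125263214111328, 177.72190856933594), 81.21302795410156)
bamboo_board [(0.86, [181.2, 205.6], np.int64(1299)), (0.56, [338.2, 209.9], np.int64(3357))]
(array([  1,   2,  16,  20,  16,  15,  41,  60,  67,  68,  73,  75,  73,
        78,  78,  78,  84, 124, 324,   0,   0]), array([  0,   8,  16,  24,  32,  40,  48,  56,  64,  72,  80,  88,  96,
       104, 112, 120, 128, 136, 144, 152, 160, 168]))
408 [514.17927432 249.87453814 145.76706079] ((514.8887329101562, 251.060546875), (14.680168151855469, 176.39956665039062), 81.24278259277344)
board_block [(0.91, [452.7, 227.8], np.int64(4395)), (0.91, [162.2, 322.2], np.int64(5100)), (0.73, [338.5, 210.2], np.int64(3528))]
(array([  64,  190,  143,  182,  20
[... 9898 characters left out ...]
364, np.float64(455.0), np.float64(-206.0), np.float64(76.0)), (366, np.float64(455.0), np.float64(-211.0), np.float64(75.0)), (368, np.float64(456.0), np.float64(-219.0), np.float64(51.0)), (370, np.float64(455.0), np.float64(-220.0), np.float64(83.0)), (372, np.float64(454.0), np.float64(-220.0), np.float64(115.0)), (374, np.float64(453.0), np.float64(-220.0), np.float64(149.0)), (376, np.float64(453.0), np.float64(-223.0), np.float64(163.0)), (378, np.float64(453.0), np.float64(-227.0), np.float64(164.0)), (380, np.float64(455.0), np.float64(-247.0), np.float64(77.0)), (382, np.float64(455.0), np.float64(-252.0), np.float64(76.0)), (384, np.float64(nan), np.float64(nan), np.float64(nan))]
```

```bash
cat > fit.py <<'E'
from h import *
from scipy.optimize import least_squares
def fitblock(X,reg=((420,620),(-290,-40))):
    q=X.reshape(-1,3); q=q[np.isfinite(q[:,0])]
    q=q[(q[:,0]>reg[0][0])&(q[:,0]<reg[0][1])&(q[:,1]>reg[1][0])&(q[:,1]<reg[1][1])]
    t=q[(q[:,2]>70)&(q[:,2]<83)]
    return q,t
E
python3 - <<'E'
from fit import *
p,d,c=load('top0'); X=cloud('top',d,c)
q,t=fitblock(X)
r=rect(t); print(r, cv2.boxPoints(r), 'z',np.median(t[:,2]))
a=np.radians(r[2])
# slot profile: rotate
for yaw in [-3,-2.5,-2,-1.5]:
    th=np.radians(yaw); ex=np.array([np.cos(th),np.sin(th)]);ey=np.array([-np.sin(th),np.cos(th)])
    yy=t[:,:2]@ey; h,_=np.histogram(yy,bins=np.arange(-265,-40,1)); print(yaw,(h.astype(float)**2).sum())
p,d,c=load('scene0'); X2=cloud('scene',d,c); q2,t2=fitblock(X2); r2=rect(t2); print('scene',r2,np.median(t2[:,2]))
for n,X_ in(('top',X),('scene',X2)):
  for lo,hi,yr in((140,152,(130,210)),(140,152,(215,290))):
    w=X_.reshape(-1,3); w=w[np.isfinite(w[:,0])]; w=w[(w[:,2]>lo)&(w[:,2]<hi)&(w[:,0]>390)&(w[:,0]<630)&(w[:,1]>yr[0])&(w[:,1]<yr[1])]
    print(n,len(w),np.median(w[:,2]),rect(w))
im=cv2.resize(cv2.imread('pics/top0.png')[150:280,150:410],None,fx=3,fy=3,interpolation=2); cv2.imwrite('pics/topc.png',im)
E
```

```text
((518.41748046875, -160.11380004882812), (173.34764099121094, 182.3654022216797), 2.6939666271209717) [[ 427.55374  -73.10565]
 [ 436.12515 -255.2695 ]
 [ 609.28125 -247.12195]
 [ 600.70984  -64.9581 ]] z 76.26161510393133
-3 42028.0
-2.5 43311.0
-2 44077.0
-1.5 44897.0
scene ((524.9099731445312, -153.1961669921875), (183.78041076660156, 178.88150024414062), 87.95738220214844) 74.8910209529736
top 576 146.1230985014384 ((502.33489990234375, 168.15945434570312), (19.339513778686523, 179.38031005859375), 81.60967254638672)
top 428 145.85014875309378 ((516.1614990234375, 250.864501953125), (14.680168151855469, 178.97506713867188), 81.24278259277344)
scene 589 144.9799885005955 ((503.19281005859375, 169.2413330078125), (18.63494873046875, 178.1286163330078), 81.82707214355469)
scene 501 144.89928588979032 ((516.3424072265625, 251.56459045410156), (13.925930976867676, 179.49623107910156), 81.48094177246094)
```

View pics/topc.png

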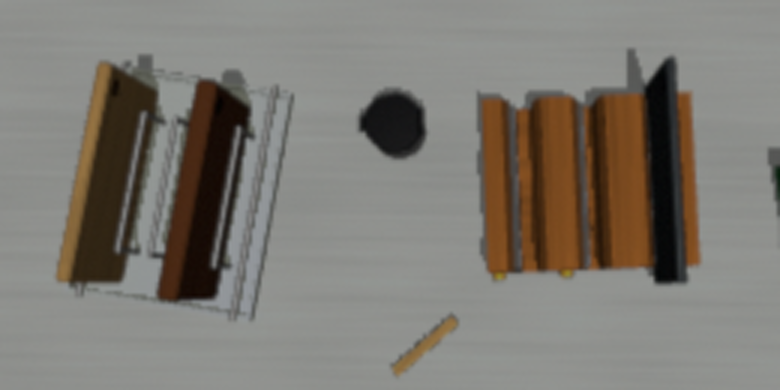

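```bash
cat > fitb.py <<'E'
from fit import *
from scipy.optimize import differential_evolution
def model(X,zoff=0,full=False):
    q,_=fitblock(X); q=q[(q[:,2]<84)]
    z=q[:,2]-zoff
    top=z>71
    # expected z with bevel slots
    def cost(v):
        x0,y0,a,yw,ym=v
        c,s=np.cos(a),np.sin(a)
        dx=q[:,0]-x0;dy=q[:,1]-y0
        bx=c*dx+s*dy;by=-s*dx+c*dy
        inside=(abs(bx)<75)&(by<94)&(by>-88)
        inside&=~(abs(by-yw)<15)&~(abs(by-ym)<12.5)   # 71 mm level: bevel ~2.5mm in
        w=np.where(by<-35,0.0,1)
        w[(by<-88+8)&(by>-96)]=1
        return ((inside!=top)*w).sum()/len(q)
    r=differential_evolution(cost,[(500,540),(-175,-145),(-.02,.08),(50,66),(-6,10)],seed=1,tol=1e-8,maxiter=150,popsize=20,polish=False)
    return r.x,r.fun
E
python3 - <<'E'
from fitb import *
for n,zo in(('top0',0.3),('scene0',-1)):
    p,d,c=load(n); X=cloud(n[:-1],d,c)
    v,f=model(X,zo); print(n,v[:2].round(1),np.degrees(v[2]).round(2),v[3:].round(1),f)
    a=v[2]; R=np.array([[np.cos(a),-np.sin(a)],[np.sin(a),np.cos(a)]])
    for k in(3,4): print('mouth',(v[:2]+R@[0,v[k]]).round(1))
    print('slate', (v[:2]+R@[0,-58]).round(1))
    q=X.reshape(-1,3);q=q[np.isfinite(q[:,0])];q=q[(q[:,2]>150)&(q[:,2]<175)&(q[:,0]>400)&(q[:,0]<640)&(q[:,1]>-260)&(q[:,1]<-180)]; print(np.median(q[:,2]),rect(q))
E
```

```text
top0 [ 519.4 -162.9] 2.99 [60.   1.9] 0.013752122241086587
mouth [ 516.2 -103. ]
mouth [ 519.3 -161.1]
slate [ 522.4 -220.9]
162.49997686714764 ((522.138671875, -220.71713256835938), (176.3927459716797, 8.753694534301758), 2.8698503971099854)
scene0 [ 516.1 -165.2] 3.21 [63.   4.1] 0.04824475387330849
mouth [ 512.6 -102.3]
mouth [ 515.9 -161.1]
slate [ 519.4 -223.1]
159.15411222514302 ((522.093994140625, -218.8931121826172), (181.61346435546875, 11.004026412963867), 2.9394278526306152)
```

```bash
cat > to.py <<'E'
import sys
from h import *
from scipy.spatial.transform import Rotation as Ro
# usage: to.py x y z yawdeg(tool y dir)  -> tool shift & rotation from measured pose
x,y,z,ya=map(float,sys.argv[1:5])
s=status.observe(); w,a,b,c=s['ee_rot']; R=Ro.from_quat([a,b,c,w])
t=np.radians(ya); ty=np.array([np.cos(t),np.sin(t),0]); tz=np.array([0,0,-1.]); tx=np.cross(ty,tz)
T=Ro.from_matrix(np.c_[tx,ty,tz])
print('t',round(s['time'],2),'pos',s['tool_pos'].round(1),'f',s['ft_force'].round(1),'w',round(s['gripper_width'],1))
print('rot',np.degrees((R.inv()*T).as_rotvec()).round(2))
D=np.array([x,y,z])-s['tool_pos']
print('shift in target frame',T.inv().apply(D).round(1),' in current',R.inv().apply(D).round(1))
E
python3 to.py 502.8 168.6 200 81.5; cat > st.py <<'E'
E
```

```text
t 0.75 pos [132.7 559.5 231.3] f [ 0.2  0.2 -0.9] w 85.5
rot [ 0.    0.   -4.84]
shift in target frame [-423.8 -331.9   31.3]  in current [-450.3 -295.    31.3]
```

Call:
jog_arm(
  deltas=[
    [[0,0,-4.8],[0,0,0],60],
    [[0,0,0],[-38,-30,0],60],
    [[0,0,0],[-38,-30,0],60],
    [[0,0,0],[-38,-30,0],60],
    [[0,0,0],[-38,-30,0],60],
  ],
  grip_force=70,
)

```text
time: 1.25
tool_pos: [266.1, 417.0, 231.4]
ee_rot: [0.0, 0.074, 0.997, 0.0]
ft_force: [1.4, 0.0, -0.5]
gripper_width: 65.3
```

Call:
jog_arm(
  deltas=[
    [[0,0,0],[-38,-30,5],60],
    [[0,0,0],[-38,-30,5],60],
    [[0,0,0],[-38,-30,5],60],
    [[0,0,0],[-38,-30,5],60],
    [[0,0,0],[-38,-30,5],60],
  ],
)

```text
time: 1.75
tool_pos: [432.0, 240.2, 206.5]
ee_rot: [0.0, 0.074, 0.997, 0.0]
ft_force: [0.5, 0.8, 0.0]
gripper_width: 65.4
```

```bash
python3 to.py 502.8 168.6 200 81.5
```

```text
t 1.75 pos [432.  240.2 206.5] f [0.5 0.8 0. ] w 65.4
rot [ 0.04  0.04 -0.04]
shift in target frame [-80.6 -60.3   6.5]  in current [-80.6 -60.3   6.5]
```

Call:
jog_arm(
  deltas=[
    [[0,0,0],[-38,-30,3],60],
    [[0,0,0],[-38,-30,3],60],
    [[0,0,0],[-5.5,-1.5,0],60],
    [[0,0,0],[0,0,0],60],
    [[0,0,0],[0,0,0],60],
  ],
)

```text
time: 2.25
tool_pos: [501.4, 169.3, 200.2]
ee_rot: [-0.001, 0.074, 0.997, 0.0]
ft_force: [-0.7, 0.6, -0.3]
gripper_width: 65.5
```

```bash
python3 to.py 502.8 168.6 108 81.5; python3 - <<'E'
from h import *
c=viewer.calibration('wrist');p,d=viewer.grab_frame('wrist');cv2.imwrite('pics/w1.png',p);np.savez('w1.npz',p=p,d=d,c=np.array(c,dtype=object))
X=cloud('wrist',d,c).reshape(-1,3);X=X[np.isfinite(X[:,0])]
for yr in((130,208),(212,290)):
    w=X[(X[:,2]>138)&(X[:,2]<152)&(X[:,0]>390)&(X[:,0]<630)&(X[:,1]>yr[0])&(X[:,1]<yr[1])]
    print(len(w),np.median(w[:,2]) if len(w) else '',rect(w) if len(w)>5 else '')
E
```

```text
t 2.25 pos [501.4 169.3 200.2] f [-0.7  0.6 -0.3] w 65.5
rot [ 0.01 -0.07 -0.04]
shift in target frame [-1.5 -0.5 92.2]  in current [-1.6 -0.5 92.1]
6779 147.459871656082 ((501.64801025390625, 168.19239807128906), (18.067392349243164, 179.22817993164062), 81.62511444091797)
4338 147.17125763110786 ((491.0769348144531, 253.96278381347656), (12.976019859313965, 130.9842987060547), 81.59712982177734)
```

View pics/w1.png

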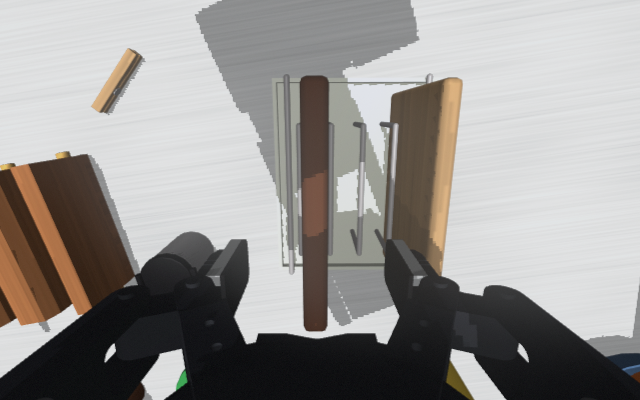

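The wrist view shows the walnut (cols 301–328, rows 75–330) centred between the open fingers, with the bamboo (cols 390–462) clear to the right. Next is the descent and the grip.

Call:
jog_arm(
  deltas=[
    [[0,0,0],[0,-1,30],60],
    [[0,0,0],[0,0,30],60],
    [[0,0,0],[0,0,20],60],
    [[0,0,0],[0,0,12],60],
    [[0,0,0],[0,0,0],255],
  ],
  grip_force=70,
)

```text
time: 2.8
tool_pos: [500.1, 168.6, 107.1]
ee_rot: [-0.002, 0.073, 0.997, -0.0]
ft_force: [0.3, -0.0, 0.4]
gripper_width: 51.9
```

Call:
jog_arm(
  deltas=[
    [[0,0,0],[0,0,0],255],
    [[0,0,0],[0,0,0],255],
    [[0,0,0],[0,0,0],255],
    [[0,0,0],[0,0,0],255],
    [[0,0,0],[0,0,0],255],
  ],
)

```text
time: 3.3
tool_pos: [503.1, 168.1, 109.7]
ee_rot: [0.001, 0.075, 0.997, 0.001]
ft_force: [-0.9, 0.0, 6.0]
gripper_width: 17.4
```

Call:
jog_arm(
  deltas=[
    [[0,0,0],[0,0,0],255],
    [[0,0,0],[0,0,-10],255],
    [[0,0,0],[0,0,-20],255],
    [[0,0,0],[0,0,-30],255],
    [[0,0,0],[0,0,-40],255],
  ],
)

```text
time: 3.8
tool_pos: [500.1, 167.2, 207.7]
ee_rot: [-0.003, 0.075, 0.997, -0.001]
ft_force: [0.8, -0.5, -4.0]
gripper_width: 17.2
```

Call:
jog_arm(
  deltas=[
    [[0,0,0],[0,0,0],255],
    [[0,0,0],[0,0,0],255],
    [[0,0,0],[0,0,0],255],
    [[0,0,0],[0,0,0],255],
    [[0,0,0],[0,0,0],255],
  ],
)

```text
time: 4.3
tool_pos: [501.1, 167.5, 206.9]
ee_rot: [-0.001, 0.074, 0.997, -0.0]
ft_force: [-0.2, 0.5, -3.5]
gripper_width: 17.4
```

```bash
cat > look.py <<'E'
import sys
from h import *
n,o=sys.argv[1:3]
c=viewer.calibration(n);p,d=viewer.grab_frame(n);cv2.imwrite(f'pics/{o}.png',p);np.savez(o+'.npz',p=p,d=d,c=np.array(c,dtype=object))
E
python3 look.py wrist w2; python3 look.py scene s2; python3 to.py 518 -103 200 93; python3 - <<'E'
from h import *
for n in('w2','s2'):
    p,d,c=load(n); X=cloud('wrist' if n[0]=='w' else 'scene',d,c).reshape(-1,3);X=X[np.isfinite(X[:,0])]
    w=X[(X[:,0]>390)&(X[:,0]<630)&(X[:,1]>130)&(X[:,1]<205)&(X[:,2]>228)&(X[:,2]<245)]
    print(len(w),np.median(w[:,2]) if len(w) else'',rect(w) if len(w)>5 else'')
    for lo in range(400,610,30):
        k=w[(w[:,0]>lo)&(w[:,0]<lo+30)]; 
        if len(k)>10: print(lo, np.median(k[:,2]).round(1),end=' ')
E
```

```text
t 4.4 pos [501.6 167.7 207.3] f [-0.8 -0.5 -2.4] w 17.0
rot [ -0.03  -0.11 -11.54]
shift in target frame [  -2.2 -271.1    7.3]  in current [ -56.4 -265.2    7.4]
9725 244.27463942185435 ((467.3037109375, 168.2055206298828), (113.44261932373047, 43.86878204345703), 1.1950466632843018)
400 244.3 430 244.4 460 244.3 490 244.1 520 244.2 653 241.3605805274629 ((502.23175048828125, 169.0814971923828), (44.965267181396484, 177.49398803710938), 72.01953125)
400 242.1 430 242.5 460 239.0 490 241.3 520 241.8 550 241.7 580 239.1
```

View pics/s2.png

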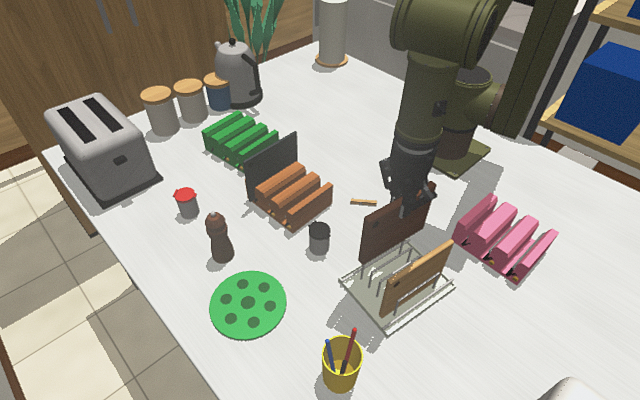

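Walnut is held level: its top edge reads 244.3 mm along its length, so its underside is near z = 103. Carrying it over to the block.

Call:
jog_arm(
  deltas=[
    [[0,0,-6],[0,-15,0],255],
    [[0,0,-5.6],[0,-30,0],255],
    [[0,0,0],[0,-38,0],255],
    [[0,0,0],[0,-38,0],255],
    [[0,0,0],[0,-38,0],255],
  ],
)

```text
time: 4.9
tool_pos: [504.5, 8.0, 208.0]
ee_rot: [-0.0, -0.027, 1.0, 0.0]
ft_force: [0.3, -0.2, -3.1]
gripper_width: 17.4
```

Call:
jog_arm(
  deltas=[
    [[0,0,0],[0,-30,0],255],
    [[0,0,0],[0,-20,0],255],
    [[0,0,0],[0,-10,0],255],
    [[0,0,0],[0,0,0],255],
    [[0,0,0],[0,0,0],255],
  ],
)

```text
time: 5.4
tool_pos: [507.7, -50.0, 208.1]
ee_rot: [-0.0, -0.027, 1.0, 0.0]
ft_force: [-1.1, -0.1, -2.1]
gripper_width: 16.9
```

```bash
python3 to.py 516.3 -104.5 200 93; python3 look.py wrist w3; python3 - <<'E'
from h import *
p,d,c=load('w3'); X=cloud('wrist',d,c)
q=X.reshape(-1,3);q=q[np.isfinite(q[:,0])]
t=q[(q[:,2]>70)&(q[:,2]<83)&(q[:,0]>400)&(q[:,0]<630)&(q[:,1]<-40)&(q[:,1]>-290)]
print(len(t),np.median(t[:,2]))
a=np.radians(2.95)
b=(t[:,:2]-[519.4,-162.9])@np.array([[np.cos(a),-np.sin(a)],[np.sin(a),np.cos(a)]])
h,e=np.histogram(b[:,1],bins=np.arange(-100,110,1))
print([(int(e[i]),int(h[i])) for i in range(len(h)) if h[i]>0 or (i and h[i-1]>0)])
print(b[:,0].min(),b[:,0].max())
E
```

```text
t 5.4 pos [507.7 -50.  208.1] f [-1.1 -0.1 -2.1] w 16.9
rot [ 0.06 -0.03  0.05]
shift in target frame [ -5.8 -54.8   8.1]  in current [ -5.7 -54.8   8. ]
16669 77.49572149260459
[(-57, 3), (-56, 48), (-55, 1058), (-54, 536), (-53, 2), (-52, 0), (-45, 49), (-44, 163), (-43, 176), (-42, 173), (-41, 178), (-40, 174), (-39, 175), (-38, 167), (-37, 176), (-36, 182), (-35, 173), (-34, 186), (-33, 173), (-32, 167), (-31, 173), (-30, 191), (-29, 165), (-28, 171), (-27, 187), (-26, 170), (-25, 177), (-24, 175), (-23, 172), (-22, 169), (-21, 181), (-20, 172), (-19, 172), (-18, 181), (-17, 172), (-16, 184), (-15, 167), (-14, 189), (-13, 277), (-12, 334), (-11, 312), (-10, 253), (-9, 99), (-8, 8), (-7, 0), (12, 28), (13, 46), (14, 51), (15, 56), (16, 138), (17, 165), (18, 183), (19, 172), (20, 170), (21, 174), (22, 176), (23, 189), (24, 167), (25, 181), (26, 167), (27, 172), (28, 179), (29, 174), (30, 177), (31, 165), (32, 178), (33, 171), (34, 188), (35, 169), (36, 169), (37, 168), (38, 182), (39, 176), (40, 179), (41, 162), (42, 191), (43, 264), (44, 252), (45, 248), (46, 152), (47, 24), (48, 0), (72, 13), (73, 88), (74, 104), (75, 105), (76, 120), (77, 145), (78, 156), (79, 141), (80, 155), (81, 141), (82, 142), (83, 137), (84, 131), (85, 139), (86, 141), (87, 134), (88, 132), (89, 133), (90, 141), (91, 58), (92, 0)]
-91.18465807794067 88.30514724777571
```

View pics/w3.png

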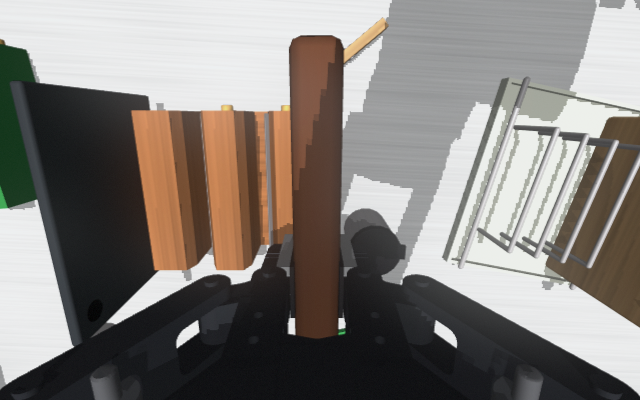

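The wrist picture shows the middle and right ridges (cols 205–250 and 135–205, rows 110–270). Measured, they agree with the top-view block fit within 1 mm. Moving over the wide mouth.

Call:
jog_arm(
  deltas=[
    [[0,0,0],[-3,-27,0],255],
    [[0,0,0],[-2.8,-27.8,0],255],
    [[0,0,0],[0,0,7],255],
    [[0,0,0],[0,0,7],255],
    [[0,0,0],[0,0,0],255],
  ],
)

```text
time: 5.95
tool_pos: [515.1, -103.5, 192.8]
ee_rot: [-0.002, -0.027, 1.0, 0.001]
ft_force: [-0.5, -0.8, -2.6]
gripper_width: 17.4
```

```bash
python3 to.py 516.3 -104.5 171.5 93; python3 look.py top t4; python3 look.py scene s4; python3 - <<'E'
from h import *
a=np.radians(2.95)
for n in('t4','s4'):
    p,d,c=load(n); X=cloud('top' if n[0]=='t' else 'scene',d,c).reshape(-1,3);X=X[np.isfinite(X[:,0])]
    b=(X[:,:2]-[519.4,-162.9])@np.array([[np.cos(a),-np.sin(a)],[np.sin(a),np.cos(a)]])
    k=(abs(b[:,0])<110)&(b[:,1]>35)&(b[:,1]<95)&(X[:,2]>215)&(X[:,2]<235); print(n,k.sum(),np.median(X[k,2]),b[k].min(0),b[k].max(0),np.median(b[k],0))
    f=k&(b[:,0]>30); print('far',np.median(X[f,2]),np.percentile(b[f,1],[5,50,95])); f=k&(b[:,0]<-30); print('near',np.median(X[f,2]),np.percentile(b[f,1],[5,50,95]))
i=cv2.imread('pics/s4.png')[100:280,180:400]; cv2.imwrite('pics/s4c.png',cv2.resize(i,None,fx=3,fy=3))
E
```

```text
t 5.95 pos [ 515.1 -103.5  192.8] f [-0.5 -0.8 -2.6] w 17.4
rot [ 0.11 -0.19  0.12]
shift in target frame [-1.1 -1.1 21.3]  in current [-1.2 -1.1 21.3]
t4 231 229.25942947088402 [-90.85640512  50.69247466] [-31.52812945  68.92244314] [-60.26591841  60.16148668]
  return _methods._mean(a, axis=axis, dtype=dtype,
  ret = ret.dtype.type(ret / rcount)
Traceback (most recent call last):
IndexError: index -1 is out of bounds for axis 0 with size 0
```

The top view puts the board's top at z = 229.3 and block-y ≈ 60, which is on the slot's mouth. Starting the slow descent.

Call:
jog_arm(
  deltas=[
    [[0,0,0],[0,-1,5],255],
    [[0,0,0],[0,0,5],255],
    [[0,0,0],[0,0,5],255],
    [[0,0,0],[0,0,4],255],
    [[0,0,0],[0,0,2],255],
  ],
)

```text
time: 6.55
tool_pos: [516.3, -106.1, 172.7]
ee_rot: [-0.0, -0.027, 1.0, 0.0]
ft_force: [-0.5, -0.5, -3.0]
gripper_width: 17.5
```

Call:
jog_arm(
  deltas=[
    [[0,0,0],[0,0,1],255],
    [[0,0,0],[0,0,1],255],
    [[0,0,0],[0,0,1],255],
    [[0,0,0],[0,0,1],255],
    [[0,0,0],[0,0,1],255],
  ],
)

```text
time: 7.05
tool_pos: [516.8, -106.0, 168.4]
ee_rot: [0.0, -0.027, 1.0, 0.0]
ft_force: [-0.1, 0.0, -1.1]
gripper_width: 16.9
```

Call:
jog_arm(
  deltas=[
    [[0,0,0],[0,1,1],255],
    [[0,0,0],[0,0,1],255],
    [[0,0,0],[0,0,1],255],
    [[0,0,0],[0,0,1],255],
    [[0,0,0],[0,0,1],255],
  ],
)

```text
time: 7.55
tool_pos: [516.5, -105.2, 163.2]
ee_rot: [-0.0, -0.027, 1.0, -0.0]
ft_force: [-0.2, -0.5, -2.7]
gripper_width: 17.2
```

Call:
jog_arm(
  deltas=[
    [[0,0,0],[0,0,1],255],
    [[0,0,0],[0,0,1],255],
    [[0,0,0],[0,0,1],255],
    [[0,0,0],[0,0,1],255],
    [[0,0,0],[0,0,0],255],
  ],
)

```text
time: 8.05
tool_pos: [516.5, -105.2, 159.1]
ee_rot: [-0.0, -0.027, 1.0, 0.0]
ft_force: [-0.4, 0.1, -3.2]
gripper_width: 17.2
```

Call:
jog_arm(
  deltas=[
    [[0,0,0],[0,0,0.7],255],
    [[0,0,0],[0,0,0.7],255],
    [[0,0,0],[0,0,0.7],255],
    [[0,0,0],[0,0,0.7],255],
    [[0,0,0],[0,0,0.7],255],
  ],
)

```text
time: 8.55
tool_pos: [516.8, -105.3, 156.1]
ee_rot: [0.0, -0.027, 1.0, -0.0]
ft_force: [-0.2, -0.4, 1.0]
gripper_width: 17.0
```

Call:
jog_arm(
  deltas=[
    [[0,0,0],[0,0,0.7],255],
    [[0,0,0],[0,0,0.7],255],
    [[0,0,0],[0,0,0.7],255],
    [[0,0,0],[0,0,0.7],255],
    [[0,0,0],[0,0,0.7],255],
  ],
)

```text
time: 9.05
tool_pos: [517.2, -105.3, 152.8]
ee_rot: [0.001, -0.027, 1.0, -0.0]
ft_force: [-0.3, -0.5, 5.9]
gripper_width: 17.4
```

Call:
jog_arm(
  deltas=[
    [[0,0,0],[0,0,0.6],255],
    [[0,0,0],[0,0,0.6],255],
    [[0,0,0],[0,0,0.6],255],
    [[0,0,0],[0,0,0.6],255],
    [[0,0,0],[0,0,0.6],255],
  ],
)

```text
time: 9.55
tool_pos: [517.4, -105.3, 150.0]
ee_rot: [0.001, -0.027, 1.0, -0.0]
ft_force: [0.0, -0.8, 4.2]
gripper_width: 17.1
```

Call:
jog_arm(
  deltas=[
    [[0,0,0],[0,0,0.6],255],
    [[0,0,0],[0,0,0.6],255],
    [[0,0,0],[0,0,0.6],255],
    [[0,0,0],[0,0,0.6],255],
    [[0,0,0],[0,0,0.6],255],
  ],
)

```text
time: 10.05
tool_pos: [516.9, -105.3, 146.3]
ee_rot: [0.0, -0.027, 1.0, -0.0]
ft_force: [1.6, -0.4, 2.7]
gripper_width: 17.3
```

Call:
jog_arm(
  deltas=[
    [[0,0,0],[0,0,1],255],
    [[0,0,0],[0,0,1],255],
    [[0,0,0],[0,0,1],255],
    [[0,0,0],[0,0,1],255],
    [[0,0,0],[0,0,1],255],
  ],
)

```text
time: 10.55
tool_pos: [516.4, -105.3, 141.1]
ee_rot: [-0.0, -0.027, 1.0, -0.0]
ft_force: [1.9, -1.3, 2.0]
gripper_width: 17.3
```

Call:
jog_arm(
  deltas=[
    [[0,0,0],[0,0,0.6],255],
    [[0,0,0],[0,0,0.6],255],
    [[0,0,0],[0,0,0.6],255],
    [[0,0,0],[0,0,0.6],255],
    [[0,0,0],[0,0,0.4],255],
  ],
)

```text
time: 11.05
tool_pos: [516.3, -105.3, 138.4]
ee_rot: [-0.0, -0.027, 1.0, -0.0]
ft_force: [-0.4, -2.2, 3.4]
gripper_width: 17.2
```

Call:
jog_arm(
  deltas=[
    [[0,0,0],[0,-0.3,0.4],255],
    [[0,0,0],[0,-0.3,0.4],255],
    [[0,0,0],[0,0,0.4],255],
    [[0,0,0],[0,0,0.4],255],
    [[0,0,0],[0,0,0.4],255],
  ],
)

```text
time: 11.55
tool_pos: [516.5, -105.5, 136.5]
ee_rot: [-0.0, -0.027, 1.0, 0.0]
ft_force: [0.8, 0.1, 3.5]
gripper_width: 17.3
```

Call:
jog_arm(
  deltas=[
    [[0,0,0],[0,-0.3,0.4],255],
    [[0,0,0],[0,-0.3,0.4],255],
    [[0,0,0],[0,0,0.4],255],
    [[0,0,0],[0,0,0.4],255],
    [[0,0,0],[0,0,0.4],255],
  ],
)

```text
time: 12.05
tool_pos: [516.5, -105.7, 134.5]
ee_rot: [-0.0, -0.027, 1.0, 0.001]
ft_force: [-0.8, 2.5, 4.8]
gripper_width: 17.4
```

Call:
jog_arm(
  deltas=[
    [[0,0,0],[0,0,0.2],255],
    [[0,0,0],[0,0,0.2],255],
    [[0,0,0],[0,0,0.2],255],
    [[0,0,0],[0,0,0.2],255],
    [[0,0,0],[0,0,0.2],255],
  ],
)

```text
time: 12.55
tool_pos: [516.6, -105.7, 133.6]
ee_rot: [-0.0, -0.027, 1.0, 0.001]
ft_force: [-1.2, 3.0, 4.9]
gripper_width: 17.3
```

Call:
jog_arm(
  deltas=[
    [[0,0,0],[0,0,0.2],255],
    [[0,0,0],[0,0,0.2],255],
    [[0,0,0],[0,0,0.2],255],
    [[0,0,0],[0,0,0.2],255],
    [[0,0,0],[0,0,0.2],255],
  ],
)

```text
time: 13.05
tool_pos: [516.6, -105.7, 132.6]
ee_rot: [0.0, -0.027, 1.0, 0.001]
ft_force: [0.0, 2.8, 4.2]
gripper_width: 17.0
```

Call:
jog_arm(
  deltas=[
    [[0,0,0],[0,0,0.2],255],
    [[0,0,0],[0,0,0.2],255],
    [[0,0,0],[0,0,0.2],255],
    [[0,0,0],[0,0,0.2],255],
    [[0,0,0],[0,0,0.2],255],
  ],
)

```text
time: 13.55
tool_pos: [516.6, -105.7, 131.6]
ee_rot: [0.0, -0.027, 1.0, 0.001]
ft_force: [-0.2, 2.8, 5.5]
gripper_width: 17.2
```

Call:
jog_arm(
  deltas=[
    [[0,0,0],[0,0,0.2],255],
    [[0,0,0],[0,0,0.2],255],
    [[0,0,0],[0,0,0.2],255],
    [[0,0,0],[0,0,0.2],255],
    [[0,0,0],[0,0,0.2],255],
  ],
)

```text
time: 14.05
tool_pos: [516.6, -105.7, 130.6]
ee_rot: [0.0, -0.027, 1.0, 0.001]
ft_force: [-0.2, 3.9, 5.3]
gripper_width: 17.4
```

Call:
jog_arm(
  deltas=[
    [[0,0,0],[0,0,0.2],255],
    [[0,0,0],[0,0,0.2],255],
    [[0,0,0],[0,0,0.2],255],
    [[0,0,0],[0,0,0.2],255],
    [[0,0,0],[0,0,0.2],255],
  ],
)

```text
time: 14.55
tool_pos: [516.7, -105.7, 129.6]
ee_rot: [0.0, -0.027, 1.0, 0.001]
ft_force: [-0.4, 2.6, 5.6]
gripper_width: 16.9
```

Call:
jog_arm(
  deltas=[
    [[0,0,0],[0,0,0.2],255],
    [[0,0,0],[0,0,0.2],255],
    [[0,0,0],[0,0,0.2],255],
    [[0,0,0],[0,0,0.2],255],
    [[0,0,0],[0,0,0.2],255],
  ],
)

```text
time: 15.05
tool_pos: [516.7, -105.7, 128.6]
ee_rot: [0.0, -0.027, 1.0, 0.001]
ft_force: [-0.7, 2.8, 4.9]
gripper_width: 17.5
```

Call:
jog_arm(
  deltas=[
    [[0,0,0],[0,0,0.2],255],
    [[0,0,0],[0,0,0.2],255],
    [[0,0,0],[0,0,0.2],255],
    [[0,0,0],[0,0,0.2],255],
    [[0,0,0],[0,0,0.2],255],
  ],
)

```text
time: 15.55
tool_pos: [516.7, -105.7, 127.6]
ee_rot: [0.0, -0.027, 1.0, 0.001]
ft_force: [-0.8, 3.5, 5.2]
gripper_width: 17.2
```

Call:
jog_arm(
  deltas=[
    [[0,0,0],[0,0,0.2],255],
    [[0,0,0],[0,0,0.2],255],
    [[0,0,0],[0,0,0.2],255],
    [[0,0,0],[0,0,0.2],255],
    [[0,0,0],[0,0,0.2],255],
  ],
)

```text
time: 16.05
tool_pos: [516.7, -105.7, 126.6]
ee_rot: [0.0, -0.027, 1.0, 0.001]
ft_force: [0.3, 2.7, 5.7]
gripper_width: 17.0
```

Call:
jog_arm(
  deltas=[
    [[0,0,0],[0,0,0.2],255],
    [[0,0,0],[0,0,0.2],255],
    [[0,0,0],[0,0,0.2],255],
    [[0,0,0],[0,0,0.2],255],
    [[0,0,0],[0,0,0.2],255],
  ],
)

```text
time: 16.55
tool_pos: [516.7, -105.7, 125.6]
ee_rot: [0.0, -0.027, 1.0, 0.001]
ft_force: [-0.5, 2.7, 5.4]
gripper_width: 16.7
```

Call:
jog_arm(
  deltas=[
    [[0,0,0],[0,0,0.2],255],
    [[0,0,0],[0,0,0.2],255],
    [[0,0,0],[0,0,0.2],255],
    [[0,0,0],[0,0,0.2],255],
    [[0,0,0],[0,0,0.2],255],
  ],
)

```text
time: 17.05
tool_pos: [516.7, -105.7, 124.6]
ee_rot: [0.0, -0.027, 1.0, 0.001]
ft_force: [-0.3, 3.1, 5.6]
gripper_width: 17.3
```

Call:
jog_arm(
  deltas=[
    [[0,0,0],[0,0,0.2],255],
    [[0,0,0],[0,0,0.2],255],
    [[0,0,0],[0,0,0.2],255],
    [[0,0,0],[0,0,0.2],255],
    [[0,0,0],[0,0,0.2],255],
  ],
)

```text
time: 17.55
tool_pos: [516.7, -105.7, 124.0]
ee_rot: [0.0, -0.027, 1.0, 0.001]
ft_force: [-1.0, 3.4, 9.4]
gripper_width: 17.0
```

Call:
jog_arm(
  deltas=[
    [[0,0,0],[0,0,0.1],255],
    [[0,0,0],[0,0,0.1],255],
    [[0,0,0],[0,0,0.1],255],
    [[0,0,0],[0,0,0],255],
    [[0,0,0],[0,0,0],255],
  ],
)

```text
time: 18.05
tool_pos: [516.7, -105.7, 123.9]
ee_rot: [0.0, -0.027, 1.0, 0.001]
ft_force: [-2.4, 4.5, 10.0]
gripper_width: 17.2
```

```bash
python3 - <<'E'
from h import *
a=np.radians(2.95)
viewer.grab_frame('wrist')
s=status.observe();print(s['time'],s['tool_pos'],s['ft_force'])
p,d=viewer.grab_frame('top');X=cloud('top',d).reshape(-1,3);X=X[np.isfinite(X[:,0])]
b=(X[:,:2]-[519.4,-162.9])@np.array([[np.cos(a),-np.sin(a)],[np.sin(a),np.cos(a)]])
k=(b[:,0]<-40)&(b[:,0]>-110)&(b[:,1]>35)&(b[:,1]<85)&(X[:,2]>145)&(X[:,2]<180); print(k.sum(),np.median(X[k,2]),np.percentile(X[k,2],80),np.median(b[k],0))
E
```

```text
18.1 [ 516.75643545 -105.69391743  123.94601814] [-2.14304052  3.96818988  9.35009384]
159 160.40414712777226 162.20323300057896 [-65.35792276  58.17118022]
```

Call:
jog_arm(
  deltas=[
    [[0,0,0],[0,0,0.1],255],
    [[0,0,0],[0,0,0.1],255],
    [[0,0,0],[0,0,0.1],255],
    [[0,0,0],[0,0,0],255],
    [[0,0,0],[0,0,0],255],
  ],
)

```text
time: 18.65
tool_pos: [516.8, -105.7, 123.9]
ee_rot: [0.0, -0.027, 1.0, 0.0]
ft_force: [-2.1, 3.5, 11.5]
gripper_width: 17.3
```

Stopped dead at about 14 N, so I'll release and then press from above with closed fingers to make sure it is home.

Call:
jog_arm(
  deltas=[
    [[0,0,0],[0,0,0],150],
    [[0,0,0],[0,0,0],150],
    [[0,0,0],[0,0,0],150],
    [[0,0,0],[0,0,-2],150],
    [[0,0,0],[0,0,-10],150],
  ],
)

```text
time: 19.15
tool_pos: [515.6, -106.2, 134.0]
ee_rot: [-0.002, -0.027, 1.0, 0.0]
ft_force: [-0.9, 0.5, -0.4]
gripper_width: 35.2
```

Call:
jog_arm(
  deltas=[
    [[0,0,0],[0,0,-20],150],
    [[0,0,0],[0,0,-20],150],
    [[0,0,0],[0,0,-2],255],
    [[0,0,0],[0,0,0],255],
    [[0,0,0],[0,0,0],255],
  ],
)

```text
time: 19.65
tool_pos: [516.0, -106.2, 176.3]
ee_rot: [-0.001, -0.027, 1.0, 0.0]
ft_force: [0.0, -0.0, 0.5]
gripper_width: 0.1
```

Call:
jog_arm(
  deltas=[
    [[0,0,0],[0,0,0],255],
    [[0,0,0],[0,0,2],255],
    [[0,0,0],[0,0,2],255],
    [[0,0,0],[0,0,2],255],
    [[0,0,0],[0,0,0],255],
  ],
)

```text
time: 20.15
tool_pos: [516.3, -106.3, 170.3]
ee_rot: [-0.001, -0.027, 1.0, 0.0]
ft_force: [0.4, -0.6, -0.4]
gripper_width: 0.0
```

```bash
python3 to.py 517 -105.2 161 93;python3 look.py wrist w5; python3 - <<'E'
from h import *
p,d,c=load('w5'); X=cloud('wrist',d,c).reshape(-1,3);X=X[np.isfinite(X[:,0])]
a=np.radians(2.95)
b=(X[:,:2]-[519.4,-162.9])@np.array([[np.cos(a),-np.sin(a)],[np.sin(a),np.cos(a)]])
k=(b[:,0]<0)&(b[:,0]>-110)&(b[:,1]>35)&(b[:,1]<85)&(X[:,2]>150)&(X[:,2]<168); print(k.sum(),np.median(X[k,2]),np.percentile(b[k,1],[3,50,97]))
E
```

```text
t 20.15 pos [ 516.3 -106.3  170.3] f [ 0.4 -0.6 -0.4] w 0.0
rot [ 0.02 -0.07  0.06]
shift in target frame [-0.8  1.1  9.3]  in current [-0.8  1.   9.3]
6193 161.79044046078116 [49.20041711 57.59993941 65.96278738]
```

View pics/w5.png

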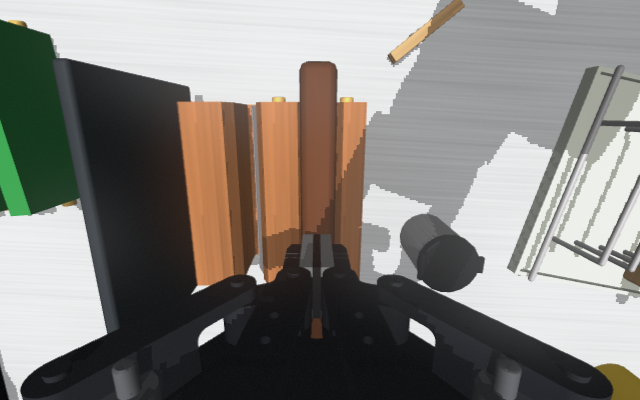

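The picture shows the walnut upright in the wide slot (cols 300–337) with the closed fingertips above it. Pressing from on top.

Call:
jog_arm(
  deltas=[
    [[0,0,0],[0,0,3],255],
    [[0,0,0],[0,0,3],255],
    [[0,0,0],[0,0,1.2],255],
    [[0,0,0],[0,0,0],255],
    [[0,0,0],[0,0,0],255],
  ],
)

```text
time: 20.7
tool_pos: [516.6, -106.4, 163.7]
ee_rot: [-0.0, -0.027, 1.0, 0.0]
ft_force: [1.3, -0.6, -0.9]
gripper_width: 0.1
```

Call:
jog_arm(
  deltas=[
    [[0,0,0],[0,0,0.3],255],
    [[0,0,0],[0,0,0.3],255],
    [[0,0,0],[0,0,0.3],255],
    [[0,0,0],[0,0,0.3],255],
    [[0,0,0],[0,0,0],255],
  ],
)

```text
time: 21.2
tool_pos: [516.6, -106.3, 162.5]
ee_rot: [-0.0, -0.027, 1.0, 0.0]
ft_force: [-0.4, 0.4, 0.4]
gripper_width: -0.1
```

Call:
jog_arm(
  deltas=[
    [[0,0,0],[0,0,0.2],255],
    [[0,0,0],[0,0,0.2],255],
    [[0,0,0],[0,0,0.3],255],
    [[0,0,0],[0,0,0.3],255],
    [[0,0,0],[0,0,0.2],255],
  ],
)

```text
time: 21.7
tool_pos: [516.7, -106.4, 161.3]
ee_rot: [0.0, -0.027, 1.0, -0.0]
ft_force: [0.4, 0.8, -0.3]
gripper_width: 0.2
```

Call:
jog_arm(
  deltas=[
    [[0,0,0],[0,0,0.2],255],
    [[0,0,0],[0,0,0.2],255],
    [[0,0,0],[0,0,0.2],255],
    [[0,0,0],[0,0,0.2],255],
    [[0,0,0],[0,0,0.2],255],
  ],
)

```text
time: 22.2
tool_pos: [516.6, -106.4, 160.3]
ee_rot: [0.0, -0.027, 1.0, -0.0]
ft_force: [0.2, -0.1, -0.1]
gripper_width: -0.0
```

Call:
jog_arm(
  deltas=[
    [[0,0,0],[0,0,0.2],255],
    [[0,0,0],[0,0,0.2],255],
    [[0,0,0],[0,0,0.2],255],
    [[0,0,0],[0,0,0.2],255],
    [[0,0,0],[0,0,0.2],255],
  ],
)

```text
time: 22.7
tool_pos: [516.7, -106.4, 160.2]
ee_rot: [0.0, -0.027, 1.0, -0.0]
ft_force: [-1.6, 0.3, 9.0]
gripper_width: -0.4
```

Call:
jog_arm(
  deltas=[
    [[0,0,0],[0,0,0.2],255],
    [[0,0,0],[0,0,0.2],255],
    [[0,0,0],[0,0,0.1],255],
    [[0,0,0],[0,0,0],255],
    [[0,0,0],[0,0,0],255],
  ],
)

```text
time: 23.2
tool_pos: [516.8, -106.4, 160.2]
ee_rot: [0.001, -0.027, 1.0, -0.0]
ft_force: [-3.1, 0.2, 9.9]
gripper_width: -0.1
```

Call:
jog_arm(
  deltas=[
    [[0,0,0],[0,0,0.2],255],
    [[0,0,0],[0,0,0.2],255],
    [[0,0,0],[0,0,0.2],255],
    [[0,0,0],[0,0,0],255],
    [[0,0,0],[0,0,0],255],
  ],
)

```text
time: 23.7
tool_pos: [516.8, -106.4, 160.1]
ee_rot: [0.001, -0.027, 1.0, -0.0]
ft_force: [-3.9, 0.6, 14.1]
gripper_width: 0.1
```

Walnut is stopped dead at z = 160.1 under 14 N. Going for the bamboo.

Call:
jog_arm(
  deltas=[
    [[0,0,0],[0,0,-15],255],
    [[0,0,0],[0,0,-30],255],
    [[0,0,5.8],[0,0,0],100],
    [[0,0,5.7],[0,0,0],60],
    [[0,0,0],[6,38,0],60],
  ],
)

```text
time: 24.2
tool_pos: [517.5, -70.9, 203.5]
ee_rot: [0.001, 0.077, 0.997, -0.001]
ft_force: [0.6, 0.1, 0.3]
gripper_width: 43.1
```

Call:
jog_arm(
  deltas=[
    [[0,0,0],[7,47,0],60],
    [[0,0,0],[7,47,0],60],
    [[0,0,0],[7,47,0],60],
    [[0,0,0],[7,47,0],60],
    [[0,0,0],[7,47,0],60],
  ],
)

```text
time: 24.7
tool_pos: [515.9, 171.5, 203.1]
ee_rot: [0.0, 0.074, 0.997, 0.0]
ft_force: [0.6, 0.1, -0.1]
gripper_width: 65.1
```

```bash
python3 to.py 516 251 200 81.5
```

```text
t 24.7 pos [515.9 171.5 203.1] f [ 0.6  0.1 -0.1] w 65.1
rot [0.   0.02 0.05]
shift in target frame [11.7 78.6  3.1]  in current [11.6 78.6  3.1]
```

Call:
jog_arm(
  deltas=[
    [[0,0,0],[5,38,0],60],
    [[0,0,0],[5,28,0],60],
    [[0,0,0],[1.5,10,0],60],
    [[0,0,0],[0,0,0],60],
    [[0,0,0],[0,0,0],60],
  ],
)

```text
time: 25.2
tool_pos: [515.7, 245.6, 202.9]
ee_rot: [-0.0, 0.074, 0.997, -0.001]
ft_force: [0.0, -0.7, -0.0]
gripper_width: 64.9
```

```bash
python3 to.py 516 251 108 81.5; python3 look.py wrist w6; python3 - <<'E'
from h import *
p,d,c=load('w6'); X=cloud('wrist',d,c).reshape(-1,3);X=X[np.isfinite(X[:,0])]
w=X[(X[:,2]>138)&(X[:,2]<152)&(X[:,0]>390)&(X[:,0]<630)&(X[:,1]>205)&(X[:,1]<300)]
print(np.median(w[:,2]),rect(w))
E
```

```text
t 25.2 pos [515.7 245.6 202.9] f [ 0.  -0.7 -0. ] w 64.9
rot [-0.07 -0.02  0.07]
shift in target frame [ 0.5  5.4 94.9]  in current [ 0.5  5.5 94.9]
147.305998445297 ((514.7665405273438, 251.25296020507812), (12.903651237487793, 178.80099487304688), 81.60123443603516)
```

View pics/w6.png

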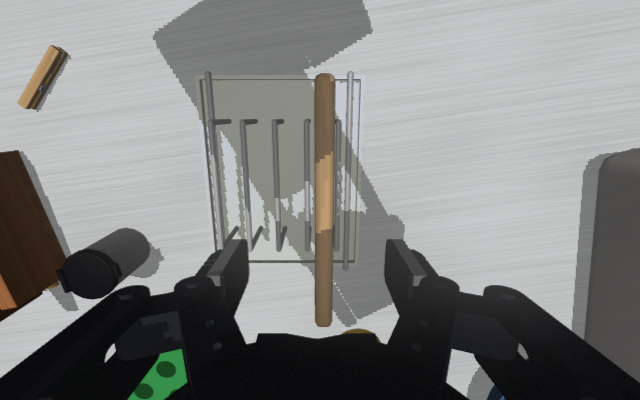

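The bamboo (cols 315–334, rows 73–326) is between the fingers, about 5.5 mm off centre. Correcting for that, then down and grip.

Call:
jog_arm(
  deltas=[
    [[0,0,0],[1.5,5.5,20],60],
    [[0,0,0],[0,0,35],60],
    [[0,0,0],[0,0,25],60],
    [[0,0,0],[0,0,14],60],
    [[0,0,0],[0,0,0],255],
  ],
)

```text
time: 25.75
tool_pos: [513.6, 249.7, 107.0]
ee_rot: [-0.002, 0.075, 0.997, -0.001]
ft_force: [-1.1, 0.7, -0.4]
gripper_width: 52.0
```

Call:
jog_arm(
  deltas=[
    [[0,0,0],[0,0,0],255],
    [[0,0,0],[0,0,0],255],
    [[0,0,0],[0,0,0],255],
    [[0,0,0],[0,0,0],255],
    [[0,0,0],[0,0,0],255],
  ],
)

```text
time: 26.25
tool_pos: [516.4, 252.2, 110.7]
ee_rot: [0.001, 0.073, 0.997, 0.0]
ft_force: [0.1, -0.5, 5.8]
gripper_width: 12.3
```

Call:
jog_arm(
  deltas=[
    [[0,0,0],[0,0,0],255],
    [[0,0,0],[0,0,-10],255],
    [[0,0,0],[0,0,-20],255],
    [[0,0,0],[0,0,-30],255],
    [[0,0,0],[0,0,-40],255],
  ],
)

```text
time: 26.75
tool_pos: [513.1, 251.8, 208.3]
ee_rot: [-0.003, 0.073, 0.997, -0.001]
ft_force: [0.4, 0.2, -3.3]
gripper_width: 12.4
```

Call:
jog_arm(
  deltas=[
    [[0,0,-3],[0,0,-10],255],
    [[0,0,0],[0,0,0],255],
    [[0,0,0],[0,0,0],255],
    [[0,0,0],[0,0,0],255],
    [[0,0,0],[0,0,0],255],
  ],
)

```text
time: 27.25
tool_pos: [514.1, 251.9, 217.6]
ee_rot: [-0.002, 0.048, 0.999, -0.001]
ft_force: [0.0, -0.4, -3.3]
gripper_width: 12.1
```

```bash
python3 to.py 519.3 -162.5 200 93; python3 look.py wrist w7; python3 look.py scene s7; python3 - <<'E'
from h import *
for n in('w7','s7'):
    p,d,c=load(n); X=cloud('wrist' if n[0]=='w' else 'scene',d,c).reshape(-1,3);X=X[np.isfinite(X[:,0])]
    w=X[(X[:,0]>390)&(X[:,0]<490)&(X[:,1]>205)&(X[:,1]<300)&(X[:,2]>225)&(X[:,2]<262)]
    if len(w): print(len(w),np.median(w[:,2]),np.percentile(w[:,2],90),[np.median(w[(w[:,0]>l)&(w[:,0]<l+20),2]).round(1) for l in range(430,490,20)],w[:,0].min())
E
```

```text
t 27.25 pos [514.1 251.9 217.6] f [ 0.  -0.4 -3.3] w 12.1
rot [-0.07 -0.18 -8.46]
shift in target frame [  16.5 -414.1   17.6]  in current [ -44.6 -412.    18.1]
7100 254.50012519604803 255.54913215523365 [np.float64(254.6), np.float64(254.5), np.float64(254.4)] 423.6969787338167
44 234.61680986735303 242.79519791393517 [np.float64(231.6), np.float64(234.6), np.float64(241.2)] 442.20887573560617
```

View pics/s7.png

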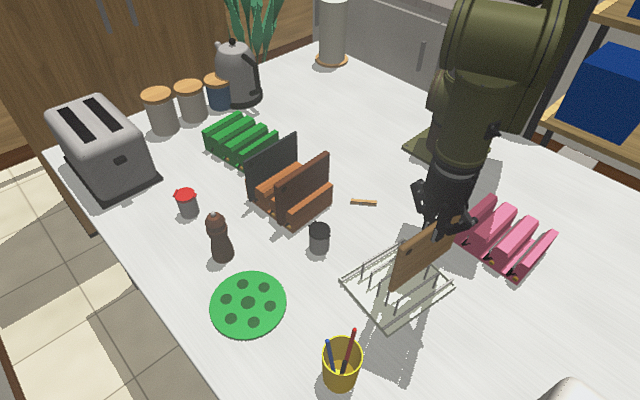

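The bamboo is held level (254.5 mm along its top). Raising it so it crosses above the walnut, whose top is at 160.

Call:
jog_arm(
  deltas=[
    [[0,0,-4.2],[0,0,-20],255],
    [[0,0,-4.3],[0,0,-25],255],
    [[0,0,0],[1,-25,-25],255],
    [[0,0,0],[2,-40,0],255],
    [[0,0,0],[2,-46,0],255],
  ],
)

```text
time: 27.85
tool_pos: [516.7, 141.1, 289.9]
ee_rot: [0.001, -0.028, 1.0, 0.0]
ft_force: [-0.1, -1.3, -2.5]
gripper_width: 12.0
```

Call:
jog_arm(
  deltas=[
    [[0,0,0],[2,-46,0],255],
    [[0,0,0],[2,-46,0],255],
    [[0,0,0],[2,-46,0],255],
    [[0,0,0],[2,-46,0],255],
    [[0,0,0],[2,-40,0],255],
  ],
)

```text
time: 28.35
tool_pos: [517.8, -85.4, 288.8]
ee_rot: [-0.0, -0.026, 1.0, -0.0]
ft_force: [0.3, 0.3, -2.7]
gripper_width: 12.0
```

```bash
python3 to.py 519.3 -162.5 200 93
```

```text
t 28.35 pos [517.8 -85.4 288.8] f [ 0.3  0.3 -2.7] w 12.0
rot [-0.01 -0.03  0.01]
shift in target frame [  2.5 -77.1  88.8]  in current [  2.5 -77.1  88.8]
```

Call:
jog_arm(
  deltas=[
    [[0,0,0],[1,-38,0],255],
    [[0,0,0],[1,-26,0],255],
    [[0,0,0],[0,-9,0],255],
    [[0,0,0],[0,0,0],255],
    [[0,0,0],[0,0,0],255],
  ],
)

```text
time: 28.85
tool_pos: [519.8, -155.1, 288.8]
ee_rot: [-0.0, -0.027, 1.0, 0.001]
ft_force: [-0.9, 0.1, -2.9]
gripper_width: 12.4
```

```bash
python3 to.py 519.3 -162.3 200 93; python3 look.py wrist w8;python3 - <<'E'
from h import *
p,d,c=load('w8'); X=cloud('wrist',d,c)
q=X.reshape(-1,3);q=q[np.isfinite(q[:,0])]
a=np.radians(2.95)
b=(q[:,:2]-[519.4,-162.9])@np.array([[np.cos(a),-np.sin(a)],[np.sin(a),np.cos(a)]])
k=(q[:,2]>70)&(q[:,2]<83)&(abs(b[:,0])<60)
h,e=np.histogram(b[k,1],bins=np.arange(-100,110,2))
print([(int(e[i]),int(h[i])) for i in range(len(h)) if h[i]>0])
k=(q[:,2]>295)&(q[:,2]<340)&(abs(b[:,1])<40)&(b[:,0]>-120)&(b[:,0]<-20); print('bamboo top',np.median(q[k,2]),np.percentile(b[k,1],[3,50,97]))
E
```

```text
t 28.85 pos [ 519.8 -155.1  288.8] f [-0.9  0.1 -2.9] w 12.4
rot [ 0.08 -0.05  0.06]
shift in target frame [ 0.9 -7.1 88.8]  in current [ 0.8 -7.3 88.8]
[(-90, 4), (-88, 172), (-86, 171), (-84, 4), (-56, 120), (-54, 85), (-50, 4), (-48, 115), (-46, 125), (-44, 176), (-42, 173), (-40, 175), (-38, 180), (-36, 174), (-34, 178), (-32, 177), (-30, 168), (-28, 178), (-26, 181), (-24, 171), (-22, 179), (-20, 178), (-18, 165), (-16, 186), (-14, 155), (28, 62), (30, 171), (32, 176), (34, 175), (36, 174), (38, 175), (40, 177), (42, 157), (44, 129), (46, 57), (48, 127), (82, 2), (84, 165), (86, 176), (88, 172), (90, 182), (92, 163), (94, 6)]
bamboo top 325.6063800021663 [ 1.6776015   7.61564014 13.73757819]
```

View pics/w8.png

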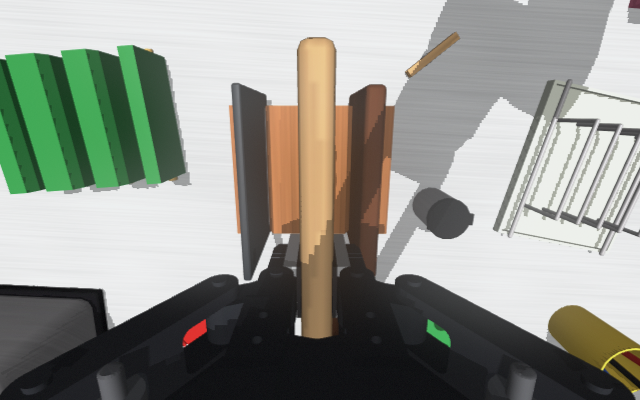

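The bamboo (cols 299–335) sits above the block between slate (cols 233–268) and walnut (cols 345–385). It needs −7 mm in y, then down.

Call:
jog_arm(
  deltas=[
    [[0,0,0],[0,-7,0],255],
    [[0,0,0],[0,0,20],255],
    [[0,0,0],[0,0,30],255],
    [[0,0,0],[0,0,30],255],
    [[0,0,0],[0,0,15],255],
  ],
)

```text
time: 29.4
tool_pos: [519.0, -161.8, 191.8]
ee_rot: [-0.002, -0.028, 1.0, 0.001]
ft_force: [-0.4, -0.0, -2.8]
gripper_width: 12.1
```

Call:
jog_arm(
  deltas=[
    [[0,0,0],[0,0,5],255],
    [[0,0,0],[0,0,3],255],
    [[0,0,0],[0,0,0],255],
    [[0,0,0],[0,0,0],255],
    [[0,0,0],[0,0,0],255],
  ],
)

```text
time: 29.9
tool_pos: [521.2, -163.3, 187.3]
ee_rot: [0.001, -0.027, 1.0, -0.0]
ft_force: [-0.7, 0.4, -2.8]
gripper_width: 12.2
```

```bash
python3 to.py 519.3 -162.3 172 93; python3 look.py scene s9;python3 look.py top t9; python3 - <<'E'
from h import *
p,d,c=load('t9'); q=cloud('top',d,c).reshape(-1,3);q=q[np.isfinite(q[:,0])]
a=np.radians(2.95)
b=(q[:,:2]-[519.4,-162.9])@np.array([[np.cos(a),-np.sin(a)],[np.sin(a),np.cos(a)]])
k=(q[:,2]>205)&(q[:,2]<228)&(abs(b[:,1])<25)&(b[:,0]>-110)&(b[:,0]<-40); print('bamboo top',k.sum(),np.median(q[k,2]),np.percentile(b[k,1],[3,50,97]))
k=(q[:,2]>152)&(q[:,2]<168)&(b[:,1]>35)&(b[:,1]<80)&(b[:,0]>-110)&(b[:,0]<-40); print('walnut top',k.sum(),np.median(q[k,2]),np.percentile(b[k,1],[3,50,97]))
E
```

```text
t 29.9 pos [ 521.2 -163.3  187.3] f [-0.7  0.4 -2.8] w 12.2
rot [-0.05  0.11  0.07]
shift in target frame [ 1.8  1.1 15.3]  in current [ 1.8  1.2 15.3]
bamboo top 139 222.3186056268597 [-6.06602194  1.08062784  6.40931547]
walnut top 148 160.5852514576416 [49.44182895 57.66012456 65.9784382 ]
```

View pics/s9.png

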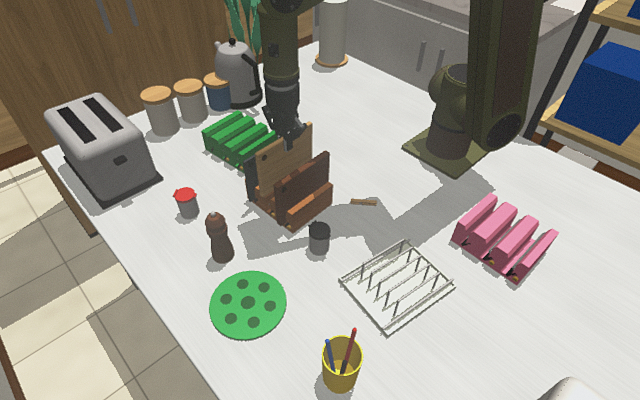

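Call:
jog_arm(
  deltas=[
    [[0,0,0],[1,1,4],255],
    [[0,0,0],[0,0,4],255],
    [[0,0,0],[0,0,3],255],
    [[0,0,0],[0,0,2],255],
    [[0,0,0],[0,0,2],255],
  ],
)

```text
time: 30.5
tool_pos: [519.3, -162.1, 170.9]
ee_rot: [-0.0, -0.027, 1.0, 0.0]
ft_force: [0.5, -0.0, -3.3]
gripper_width: 11.9
```

Call:
jog_arm(
  deltas=[
    [[0,0,0],[0,0,1],255],
    [[0,0,0],[0,0,1],255],
    [[0,0,0],[0,0,1],255],
    [[0,0,0],[0,0,1],255],
    [[0,0,0],[0,0,1],255],
  ],
)

```text
time: 31.0
tool_pos: [519.4, -162.2, 166.2]
ee_rot: [0.0, -0.027, 1.0, -0.0]
ft_force: [0.1, 0.8, -3.6]
gripper_width: 12.3
```

Call:
jog_arm(
  deltas=[
    [[0,0,0],[0,0,1],255],
    [[0,0,0],[0,0,1],255],
    [[0,0,0],[0,0,1],255],
    [[0,0,0],[0,0,1],255],
    [[0,0,0],[0,0,1],255],
  ],
)

```text
time: 31.5
tool_pos: [519.4, -162.2, 161.2]
ee_rot: [0.0, -0.027, 1.0, -0.0]
ft_force: [-0.6, 0.1, -2.8]
gripper_width: 12.4
```

Call:
jog_arm(
  deltas=[
    [[0,0,0],[0,0,0.7],255],
    [[0,0,0],[0,0,0.7],255],
    [[0,0,0],[0,0,0.7],255],
    [[0,0,0],[0,0,0.7],255],
    [[0,0,0],[0,0,0.7],255],
  ],
)

```text
time: 32.0
tool_pos: [519.7, -162.6, 157.9]
ee_rot: [0.0, -0.027, 1.0, -0.0]
ft_force: [-0.4, -0.3, -0.6]
gripper_width: 12.2
```

Call:
jog_arm(
  deltas=[
    [[0,0,0],[0,0,0.6],255],
    [[0,0,0],[0,0,0.6],255],
    [[0,0,0],[0,0,0.6],255],
    [[0,0,0],[0,0,0.6],255],
    [[0,0,0],[0,0,0.6],255],
  ],
)

```text
time: 32.5
tool_pos: [520.0, -162.7, 155.2]
ee_rot: [0.001, -0.027, 1.0, -0.001]
ft_force: [0.0, -3.6, 3.7]
gripper_width: 12.2
```

Call:
jog_arm(
  deltas=[
    [[0,0,0],[0,0,0.6],255],
    [[0,0,0],[0,0,0.6],255],
    [[0,0,0],[0,0,0.6],255],
    [[0,0,0],[0,0,0.6],255],
    [[0,0,0],[0,0,0.6],255],
  ],
)

```text
time: 33.0
tool_pos: [520.1, -162.6, 152.7]
ee_rot: [0.001, -0.027, 1.0, -0.001]
ft_force: [0.1, -3.5, 8.8]
gripper_width: 12.0
```

Call:
jog_arm(
  deltas=[
    [[0,0,0],[0,-0.3,0.3],255],
    [[0,0,0],[0,-0.3,0.3],255],
    [[0,0,0],[0,0,0.4],255],
    [[0,0,0],[0,0,0.4],255],
    [[0,0,0],[0,0,0.4],255],
  ],
)

```text
time: 33.5
tool_pos: [519.8, -162.8, 149.8]
ee_rot: [0.0, -0.027, 1.0, -0.0]
ft_force: [1.2, -2.5, 1.8]
gripper_width: 12.5
```

Call:
jog_arm(
  deltas=[
    [[0,0,0],[0,-0.2,1],255],
    [[0,0,0],[0,-0.2,1],255],
    [[0,0,0],[0,-0.2,1],255],
    [[0,0,0],[0,0,1],255],
    [[0,0,0],[0,0,1],255],
  ],
)

```text
time: 34.0
tool_pos: [519.2, -163.1, 144.7]
ee_rot: [-0.0, -0.027, 1.0, 0.0]
ft_force: [0.5, -0.9, 2.9]
gripper_width: 11.6
```

Call:
jog_arm(
  deltas=[
    [[0,0,0],[0,0,1],255],
    [[0,0,0],[0,0,1],255],
    [[0,0,0],[0,0,1],255],
    [[0,0,0],[0,0,1],255],
    [[0,0,0],[0,0,0.5],255],
  ],
)

```text
time: 34.5
tool_pos: [519.1, -163.2, 140.2]
ee_rot: [-0.0, -0.027, 1.0, 0.0]
ft_force: [-1.1, -0.4, 3.6]
gripper_width: 11.5
```

Call:
jog_arm(
  deltas=[
    [[0,0,0],[0,-0.2,0.3],255],
    [[0,0,0],[0,-0.2,0.3],255],
    [[0,0,0],[0,-0.2,0.3],255],
    [[0,0,0],[0,0,0.3],255],
    [[0,0,0],[0,0,0.3],255],
  ],
)

```text
time: 35.0
tool_pos: [519.3, -163.5, 138.9]
ee_rot: [-0.0, -0.027, 1.0, 0.0]
ft_force: [-0.3, 1.6, 4.8]
gripper_width: 11.8
```

Call:
jog_arm(
  deltas=[
    [[0,0,0],[0,-0.2,0.3],255],
    [[0,0,0],[0,0,0.3],255],
    [[0,0,0],[0,0,0.2],255],
    [[0,0,0],[0,0,0.2],255],
    [[0,0,0],[0,0,0.2],255],
  ],
)

```text
time: 35.5
tool_pos: [519.3, -163.6, 137.7]
ee_rot: [-0.0, -0.027, 1.0, 0.0]
ft_force: [-0.6, 3.2, 5.9]
gripper_width: 12.1
```

Call:
jog_arm(
  deltas=[
    [[0,0,0],[0,0,0.2],255],
    [[0,0,0],[0,0,0.2],255],
    [[0,0,0],[0,0,0.2],255],
    [[0,0,0],[0,0,0.2],255],
    [[0,0,0],[0,0,0.2],255],
  ],
)

```text
time: 36.0
tool_pos: [519.3, -163.6, 136.7]
ee_rot: [-0.0, -0.027, 1.0, 0.0]
ft_force: [-0.3, 3.0, 5.3]
gripper_width: 12.1
```

Call:
jog_arm(
  deltas=[
    [[0,0,0],[0,0,0.2],255],
    [[0,0,0],[0,0,0.2],255],
    [[0,0,0],[0,0,0.2],255],
    [[0,0,0],[0,0,0.2],255],
    [[0,0,0],[0,0,0.2],255],
  ],
)

```text
time: 36.5
tool_pos: [519.4, -163.6, 135.7]
ee_rot: [-0.0, -0.027, 1.0, 0.0]
ft_force: [-0.7, 2.4, 5.5]
gripper_width: 12.3
```

Call:
jog_arm(
  deltas=[
    [[0,0,0],[0,0,0.2],255],
    [[0,0,0],[0,0,0.2],255],
    [[0,0,0],[0,0,0.2],255],
    [[0,0,0],[0,0,0.2],255],
    [[0,0,0],[0,0,0.2],255],
  ],
)

```text
time: 37.0
tool_pos: [519.4, -163.6, 134.7]
ee_rot: [-0.0, -0.027, 1.0, 0.0]
ft_force: [-0.6, 2.4, 5.6]
gripper_width: 12.1
```

Call:
jog_arm(
  deltas=[
    [[0,0,0],[0,0,0.2],255],
    [[0,0,0],[0,0,0.2],255],
    [[0,0,0],[0,0,0.2],255],
    [[0,0,0],[0,0,0.2],255],
    [[0,0,0],[0,0,0.2],255],
  ],
)

```text
time: 37.5
tool_pos: [519.4, -163.6, 133.7]
ee_rot: [-0.0, -0.027, 1.0, 0.0]
ft_force: [-0.8, 2.6, 5.8]
gripper_width: 12.1
```

Call:
jog_arm(
  deltas=[
    [[0,0,0],[0,0,0.2],255],
    [[0,0,0],[0,0,0.2],255],
    [[0,0,0],[0,0,0.2],255],
    [[0,0,0],[0,0,0.2],255],
    [[0,0,0],[0,0,0.2],255],
  ],
)

```text
time: 38.0
tool_pos: [519.5, -163.6, 132.7]
ee_rot: [0.0, -0.027, 1.0, 0.0]
ft_force: [0.5, 3.7, 5.9]
gripper_width: 12.0
```

Call:
jog_arm(
  deltas=[
    [[0,0,0],[0,0,0.2],255],
    [[0,0,0],[0,0,0.2],255],
    [[0,0,0],[0,0,0.2],255],
    [[0,0,0],[0,0,0.2],255],
    [[0,0,0],[0,0,0.2],255],
  ],
)

```text
time: 38.5
tool_pos: [519.5, -163.6, 131.8]
ee_rot: [0.0, -0.027, 1.0, 0.0]
ft_force: [0.0, 2.4, 6.2]
gripper_width: 12.1
```

Call:
jog_arm(
  deltas=[
    [[0,0,0],[0,0,0.2],255],
    [[0,0,0],[0,0,0.2],255],
    [[0,0,0],[0,0,0.2],255],
    [[0,0,0],[0,0,0.2],255],
    [[0,0,0],[0,0,0.2],255],
  ],
)

```text
time: 39.0
tool_pos: [519.5, -163.6, 130.8]
ee_rot: [0.0, -0.027, 1.0, 0.0]
ft_force: [0.3, 2.8, 4.8]
gripper_width: 12.7
```

Call:
jog_arm(
  deltas=[
    [[0,0,0],[0,0,0.2],255],
    [[0,0,0],[0,0,0.2],255],
    [[0,0,0],[0,0,0.2],255],
    [[0,0,0],[0,0,0.2],255],
    [[0,0,0],[0,0,0.2],255],
  ],
)

```text
time: 39.5
tool_pos: [519.6, -163.6, 129.8]
ee_rot: [0.0, -0.027, 1.0, 0.0]
ft_force: [-0.9, 2.8, 5.3]
gripper_width: 12.0
```

Call:
jog_arm(
  deltas=[
    [[0,0,0],[0,0,0.2],255],
    [[0,0,0],[0,0,0.2],255],
    [[0,0,0],[0,0,0.2],255],
    [[0,0,0],[0,0,0.2],255],
    [[0,0,0],[0,0,0.2],255],
  ],
)

```text
time: 40.0
tool_pos: [519.6, -163.6, 128.8]
ee_rot: [0.0, -0.027, 1.0, 0.0]
ft_force: [-0.8, 2.1, 5.5]
gripper_width: 12.3
```

Call:
jog_arm(
  deltas=[
    [[0,0,0],[0,0,0.2],255],
    [[0,0,0],[0,0,0.2],255],
    [[0,0,0],[0,0,0.2],255],
    [[0,0,0],[0,0,0.2],255],
    [[0,0,0],[0,0,0.2],255],
  ],
)

```text
time: 40.5
tool_pos: [519.6, -163.6, 127.8]
ee_rot: [0.0, -0.027, 1.0, 0.0]
ft_force: [-0.3, 2.8, 6.0]
gripper_width: 12.4
```

Call:
jog_arm(
  deltas=[
    [[0,0,0],[0,0,0.2],255],
    [[0,0,0],[0,0,0.2],255],
    [[0,0,0],[0,0,0.2],255],
    [[0,0,0],[0,0,0.2],255],
    [[0,0,0],[0,0,0.2],255],
  ],
)

```text
time: 41.0
tool_pos: [519.6, -163.6, 126.8]
ee_rot: [0.0, -0.027, 1.0, 0.0]
ft_force: [1.0, 3.6, 4.9]
gripper_width: 12.3
```

Call:
jog_arm(
  deltas=[
    [[0,0,0],[0,0,0.2],255],
    [[0,0,0],[0,0,0.2],255],
    [[0,0,0],[0,0,0.2],255],
    [[0,0,0],[0,0,0.2],255],
    [[0,0,0],[0,0,0.2],255],
  ],
)

```text
time: 41.5
tool_pos: [519.6, -163.6, 125.8]
ee_rot: [0.0, -0.027, 1.0, 0.0]
ft_force: [-0.1, 3.0, 5.5]
gripper_width: 11.7
```

Call:
jog_arm(
  deltas=[
    [[0,0,0],[0,0,0.2],255],
    [[0,0,0],[0,0,0.2],255],
    [[0,0,0],[0,0,0.2],255],
    [[0,0,0],[0,0,0.2],255],
    [[0,0,0],[0,0,0.2],255],
  ],
)

```text
time: 42.0
tool_pos: [519.6, -163.6, 124.8]
ee_rot: [0.0, -0.027, 1.0, 0.0]
ft_force: [-0.3, 3.0, 5.6]
gripper_width: 12.0
```

Call:
jog_arm(
  deltas=[
    [[0,0,0],[0,0,0.2],255],
    [[0,0,0],[0,0,0.2],255],
    [[0,0,0],[0,0,0.2],255],
    [[0,0,0],[0,0,0.2],255],
    [[0,0,0],[0,0,0.2],255],
  ],
)

```text
time: 42.5
tool_pos: [519.6, -163.6, 123.8]
ee_rot: [0.0, -0.027, 1.0, 0.0]
ft_force: [-0.3, 3.5, 4.8]
gripper_width: 12.4
```

Call:
jog_arm(
  deltas=[
    [[0,0,0],[0,0,0.2],255],
    [[0,0,0],[0,0,0.2],255],
    [[0,0,0],[0,0,0.2],255],
    [[0,0,0],[0,0,0.2],255],
    [[0,0,0],[0,0,0.2],255],
  ],
)

```text
time: 43.0
tool_pos: [519.6, -163.6, 122.8]
ee_rot: [0.0, -0.027, 1.0, 0.0]
ft_force: [-0.6, 3.2, 5.5]
gripper_width: 12.3
```

Call:
jog_arm(
  deltas=[
    [[0,0,0],[0,0,0.2],255],
    [[0,0,0],[0,0,0.2],255],
    [[0,0,0],[0,0,0.2],255],
    [[0,0,0],[0,0,0.2],255],
    [[0,0,0],[0,0,0.2],255],
  ],
)

```text
time: 43.5
tool_pos: [519.6, -163.6, 122.1]
ee_rot: [0.0, -0.027, 1.0, 0.0]
ft_force: [-1.8, 2.6, 8.6]
gripper_width: 11.9
```

Call:
jog_arm(
  deltas=[
    [[0,0,0],[0,0,0.1],255],
    [[0,0,0],[0,0,0.1],255],
    [[0,0,0],[0,0,0.1],255],
    [[0,0,0],[0,0,0.1],255],
    [[0,0,0],[0,0,0],255],
  ],
)

```text
time: 44.0
tool_pos: [519.6, -163.6, 122.1]
ee_rot: [0.0, -0.027, 1.0, 0.0]
ft_force: [-1.6, 3.1, 10.5]
gripper_width: 12.0
```

Dead stop at 122.1 (about 13.5 N). Releasing, then pressing from above.

Call:
jog_arm(
  deltas=[
    [[0,0,0],[0,0,0],165],
    [[0,0,0],[0,0,0],165],
    [[0,0,0],[0,0,0],165],
    [[0,0,0],[0,0,-2],165],
    [[0,0,0],[0,0,-10],165],
  ],
)

```text
time: 44.5
tool_pos: [518.4, -163.9, 132.4]
ee_rot: [-0.001, -0.027, 1.0, 0.001]
ft_force: [0.0, -0.1, 0.1]
gripper_width: 30.3
```

Call:
jog_arm(
  deltas=[
    [[0,0,0],[0,0,-20],165],
    [[0,0,0],[0,0,-16],165],
    [[0,0,0],[0,0,0],255],
    [[0,0,0],[0,0,0],255],
    [[0,0,0],[0,0,0],255],
  ],
)

```text
time: 45.0
tool_pos: [518.9, -163.9, 168.7]
ee_rot: [-0.001, -0.027, 1.0, 0.0]
ft_force: [0.2, -1.0, -0.4]
gripper_width: -0.1
```

```bash
python3 to.py 519.5 -163 158 93;python3 look.py wrist w10; python3 - <<'E'
from h import *
p,d,c=load('w10'); X=cloud('wrist',d,c).reshape(-1,3);X=X[np.isfinite(X[:,0])]
a=np.radians(2.95)
b=(X[:,:2]-[519.4,-162.9])@np.array([[np.cos(a),-np.sin(a)],[np.sin(a),np.cos(a)]])
for n,y in(('bamboo',0),('walnut',58)):
  k=(b[:,0]<90)&(b[:,0]>-110)&(abs(b[:,1]-y)<14)&(X[:,2]>148)&(X[:,2]<168); print(n,k.sum(),np.median(X[k,2]),np.percentile(b[k,1],[3,50,97]))
E
```

```text
t 45.0 pos [ 518.9 -163.9  168.7] f [ 0.2 -1.  -0.4] w -0.1
rot [ 0.03 -0.07  0.06]
shift in target frame [-0.7  0.9 10.7]  in current [-0.7  0.9 10.7]
bamboo 4561 158.87965719368614 [-6.45192538 -0.50908664  5.61210134]
walnut 9372 161.56264128797727 [48.40943168 55.03254488 64.62475444]
```

View pics/w10.png

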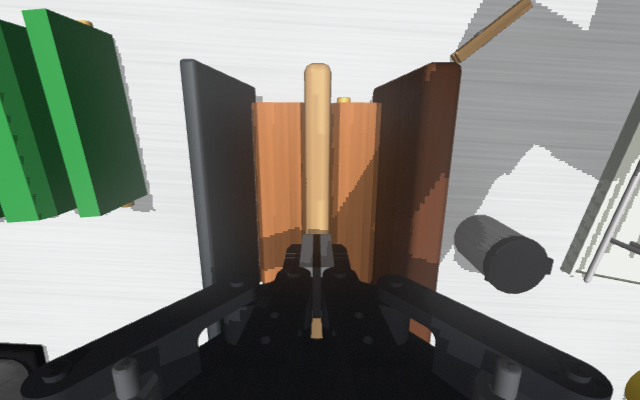

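The bamboo stands upright in the middle slot (cols 304–331), centred under the closed fingertips.

Call:
jog_arm(
  deltas=[
    [[0,0,0],[0,0.5,3],255],
    [[0,0,0],[0,0,3],255],
    [[0,0,0],[0,0,2.2],255],
    [[0,0,0],[0,0,1],255],
    [[0,0,0],[0,0,0],255],
  ],
)

```text
time: 45.55
tool_pos: [519.3, -163.6, 159.7]
ee_rot: [-0.0, -0.027, 1.0, 0.0]
ft_force: [-1.0, -0.0, 1.2]
gripper_width: -0.3
```

Call:
jog_arm(
  deltas=[
    [[0,0,0],[0,0,0.2],255],
    [[0,0,0],[0,0,0.2],255],
    [[0,0,0],[0,0,0.2],255],
    [[0,0,0],[0,0,0.2],255],
    [[0,0,0],[0,0,0.2],255],
  ],
)

```text
time: 46.05
tool_pos: [519.5, -163.6, 159.2]
ee_rot: [0.0, -0.027, 1.0, -0.0]
ft_force: [-0.3, -0.4, -0.8]
gripper_width: 0.1
```

Call:
jog_arm(
  deltas=[
    [[0,0,0],[0,0,0.2],255],
    [[0,0,0],[0,0,0.2],255],
    [[0,0,0],[0,0,0.2],255],
    [[0,0,0],[0,0,0.2],255],
    [[0,0,0],[0,0,0.2],255],
  ],
)

```text
time: 46.55
tool_pos: [519.5, -163.7, 158.1]
ee_rot: [0.0, -0.027, 1.0, -0.0]
ft_force: [-0.7, 0.6, 1.1]
gripper_width: 0.0
```

Call:
jog_arm(
  deltas=[
    [[0,0,0],[0,0,0.2],255],
    [[0,0,0],[0,0,0.2],255],
    [[0,0,0],[0,0,0.2],255],
    [[0,0,0],[0,0,0.2],255],
    [[0,0,0],[0,0,0.2],255],
  ],
)

```text
time: 47.05
tool_pos: [519.5, -163.7, 157.5]
ee_rot: [0.0, -0.027, 1.0, -0.0]
ft_force: [-2.3, 0.3, 5.6]
gripper_width: 0.6
```

Call:
jog_arm(
  deltas=[
    [[0,0,0],[0,0,0.2],255],
    [[0,0,0],[0,0,0.2],255],
    [[0,0,0],[0,0,0.2],255],
    [[0,0,0],[0,0,0],255],
    [[0,0,0],[0,0,0],255],
  ],
)

```text
time: 47.55
tool_pos: [519.6, -163.7, 157.5]
ee_rot: [0.0, -0.027, 1.0, -0.0]
ft_force: [-2.1, 1.8, 8.1]
gripper_width: 0.3
```

Call:
jog_arm(
  deltas=[
    [[0,0,0],[0,0,0.2],255],
    [[0,0,0],[0,0,0.2],255],
    [[0,0,0],[0,0,0.2],255],
    [[0,0,0],[0,0,0.1],255],
    [[0,0,0],[0,0,0],255],
  ],
)

```text
time: 48.05
tool_pos: [519.6, -163.7, 157.4]
ee_rot: [0.001, -0.027, 1.0, -0.0]
ft_force: [-3.2, 1.0, 11.1]
gripper_width: -0.1
```

Call:
jog_arm(
  deltas=[
    [[0,0,0],[0,0,0.2],255],
    [[0,0,0],[0,0,0.2],255],
    [[0,0,0],[0,0,0.1],255],
    [[0,0,0],[0,0,0],255],
    [[0,0,0],[0,0,0],255],
  ],
)

```text
time: 48.55
tool_pos: [519.7, -163.7, 157.4]
ee_rot: [0.001, -0.027, 1.0, -0.0]
ft_force: [-3.0, 1.7, 14.5]
gripper_width: -0.2
```

Dead at 157.4 under 14.5 N. Backing off and checking.

Call:
jog_arm(
  deltas=[
    [[0,0,0],[0,0,-5],255],
    [[0,0,0],[0,0,-20],255],
    [[0,0,0],[0,0,-40],255],
    [[0,0,0],[0,0,-40],255],
    [[0,0,0],[0,40,0],255],
  ],
)

```text
time: 49.05
tool_pos: [522.2, -128.2, 266.1]
ee_rot: [0.006, -0.024, 1.0, -0.003]
ft_force: [1.9, 0.5, -0.0]
gripper_width: -0.1
```

Call:
jog_arm(
  deltas=[
    [[0,0,0],[0,45,0],255],
    [[0,0,0],[0,45,0],255],
    [[0,0,0],[0,45,0],255],
    [[0,0,0],[0,45,0],255],
    [[0,0,0],[0,0,0],255],
  ],
)

```text
time: 49.55
tool_pos: [506.9, 61.1, 260.1]
ee_rot: [-0.0, -0.03, 1.0, 0.001]
ft_force: [0.3, -1.0, -0.4]
gripper_width: -0.1
```

```bash
python3 look.py top t11; python3 look.py scene s11; python3 - <<'E'
from h import *
print(status.observe()['time'],status.observe()['ft_force'])
p,d,c=load('t11'); X=cloud('top',d,c).reshape(-1,3);X=X[np.isfinite(X[:,0])]
a=np.radians(2.95)
b=(X[:,:2]-[519.4,-162.9])@np.array([[np.cos(a),-np.sin(a)],[np.sin(a),np.cos(a)]])
for n,y in(('bamboo',0),('walnut',58),('slate',-58)):
  k=(abs(b[:,0])<110)&(abs(b[:,1]-y)<16)&(X[:,2]>152)&(X[:,2]<170); print(n,k.sum(),np.median(X[k,2]),np.percentile(b[k,1],[3,50,97]),b[k,0].min(),b[k,0].max(),[np.median(X[k&(abs(b[:,0]-q)<25),2]).round(1) for q in(-60,0,60)])
cv2.imwrite('pics/both.png',np.vstack([cv2.resize(cv2.imread('pics/t11.png'),(480,300)),cv2.resize(cv2.imread('pics/s11.png'),(480,300))]))
E
```

```text
49.65 [-0.06560132 -1.48653855  0.65916541]
bamboo 403 157.42590777005623 [-5.83445418  0.29914692  6.21933309] -88.636847748069 89.34231786229536 [np.float64(157.4), np.float64(157.4), np.float64(157.2)]
walnut 560 160.0213419441448 [49.55784357 58.07277094 66.46470893] -88.80923242800922 88.5516389570849 [np.float64(160.3), np.float64(160.0), np.float64(160.0)]
slate 300 162.71166728828297 [-61.60892427 -57.05544543 -53.73260838] -88.44086910034576 88.40206672583554 [np.float64(162.9), np.float64(162.7), np.float64(162.9)]
```

View pics/both.png

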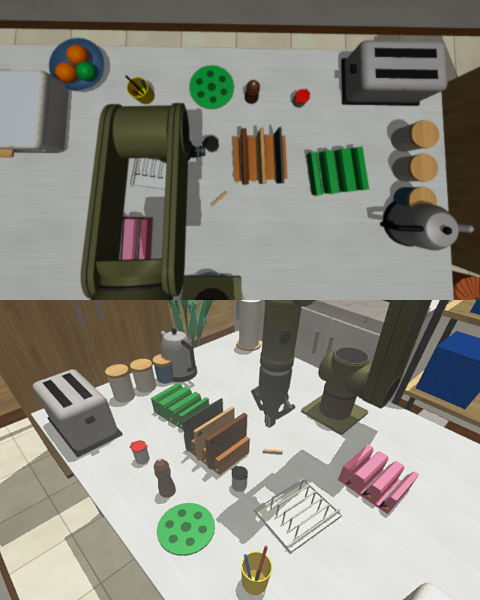

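Both boards stand upright and level in their slots. Walnut is at block-y 58 with its top at 160.0, bamboo at 0.3 with its top at 157.4. The slate and the other things are undisturbed.

```bash
python3 -c "
from station import hand_in; print(hand_in())"
```

```text
the job is handed in; nothing more can be done
None
```

Both boards are put away and the job was handed in at about 49.7 s. The walnut board is in the wide slot and the bamboo board in the middle one, walnut first.

- **Pressing home:** I worked each board past its strip, leaned it on the right wall and pressed it to a dead stop at about 13–14 N. I then let go and pressed again from above with closed fingers, to 14 N on the walnut and 14.5 N on the bamboo. Neither board sank further. No force reading was above 15 N, but forces are read only at the end of each move, so a brief peak between readings would not show.
- **Final check with the arm clear:**

| Board | Top height | Underside | Block-y |
|---|---|---|---|
| Walnut | 160.0 mm | about 20 mm | 58 mm |
| Bamboo | 157.4 mm | about 17 mm | 0.3 mm |

- Both boards stand upright and level, their undersides are within the range given for the feet, and both are against their right walls.
- **Other things:** by eye, the slate, tins, cup, mill, trivet and clothespin look undisturbed in the last pictures. I measured only the slate.
- **Disagreements:** the wrist camera read heights about 1.4 mm higher than touch and the top camera. The scene camera's fit of the block was about 3 mm off in x, so I used the top view, which the wrist view confirmed.

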